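Put the tin away lid-down under the keeper bar

TASK

Put the flat aluminium tin away: take it off the draining rest with its loose lid pinched shut, turn it over without the lid ever coming off, and lay it lid-down on the sloping plate of the cradle (the rest with the swinging bar), centred, with its lower edge near or against the ledge. Then swing the keeper bar square across the tin so it stays shut, and leave the other things on the counter where they are.

Things in the scene. Friction and masses are not known exactly. Their poses are not given: they have to be found in the camera images.
- tin_center (a point): Flat closed aluminium tin, loose overhanging lid, 0.2 kg. Point: centre of the closed tin; z from base to lid, x the long way. 118 x 88 x 39 mm with lid (base alone 110 x 80 x 36). Starts lid up on the draining rest's 65 degree slope, x pointing down it, lower edge on the ledge. When turned over only a pinch across lid and base keeps the lid on; 40 N holds it.
- tin_grip (a point): Point on the tin's mid-plane, 39 mm up the slope from its centre (tin x = -39 mm), axes of the tin. The tin's upper 45 mm (tin x = -55 to -10) stand free beyond the top edge of the rest's plate, here and later in the cradle, so fingers coming down parallel to the slope pinch it here, one on the lid and one under the base (39 mm apart).
- lid_center (a point): The loose lid: plate 118 x 88 x 3 mm with a 14 mm deep skirt, 1.5 mm play round the base. Point: middle of the plate's underside, 16.5 mm along +z of the tin's centre when shut; its axes are those of the tin when shut.
- drainer_foot (a point): Draining rest, grey metal, fixed, no bar: plate sloping 65 degrees from level, 100 mm wide. Point: middle of the slope's foot, on the plate at the ledge, 80 mm above the counter. x points down the slope (away from the robot), y left along the ledge, z square out of the plate. Plate reaches up to x = -65 mm, ledge 15 mm high (z); free space behind the plate's top edge.
- cradle_foot (a point): Cradle, fixed: plate, ledge, heights and axes as the draining rest, but the plate reaches farther left and carries the keeper bar's post. Point: middle of the slope's foot, on the plate at the ledge. A tin laid right has its centre at about x = -59 (to -65), y = 0, z = 19.5 mm in these axes, its z axis into the plate, its long axis along the slope.
- keeper_pivot (a point): Pivot of the keeper bar, at x = -30, y = 62, z = 50 mm in the cradle's axes, half-way through the bar's thickness. The bar (12 mm wide, 8 thick, at z = 46 to 54 mm) turns parallel to the plate, 7 mm clear of a tin lying on it. While open, bar and peg stand up to 130 mm higher than the slope's foot, on the left of the plate: bring the tin over them and lower it from above.
- keeper_peg (a point): Steel thumb peg near the bar's free end, 68 mm from the pivot: 10 mm thick, 36 mm long, standing square out of the bar (z = 54 to 90 mm in the cradle's axes). Point: on its axis, half-way along (z = 72 mm). Push or pinch it to swing the bar; an upright closed gripper can push it from behind near z = 76 mm.
- keeper (a joint): Angle of the keeper bar, rad: 0 = square across the tin, pointing right (cradle -y); 1.57 = pointing up the slope along the tin's left side; larger = leaning out to the left. Starts open between 1.6 and 2.2, has a stop just below 0, stays where it is left, needs about 1 N at the peg.
Not all that is in view belongs to the job. What is shaped like the part that bears lid_center but blue or orange is not meant.

How it is judged:
By the outcome, as a careful person would: the job done as asked, in the order asked, and still so for the second after the job is handed in, with the robot touching nothing.
It also fails if it takes over 61 s, if anything falls off the work surface, if the arm or the gripper's body presses on something with over 40 N, if the wrist force passes 120 N, or if a joint passes its speed limit or range.

ROBOT

A 7-joint arm with a two-finger parallel gripper is mounted at the origin on the work surface. World frame = base frame: x ahead of the robot, y to its left, z up, the work surface at z = 0. Lengths are in m, angles in rad, forces in N, time in s.
With the tool pointing down it reaches from about 0.4 to 0.85 m from the base axis. Payload 10.4 kg.
Tool frame: the origin (TCP) lies midway between the tips of the shut fingers; the grasp point (between the pads) lies 19 mm behind it; x points along the fingers, y is the direction in which the jaws open and shut, and the axes are right-handed (so a half turn about x gives the same grasp; the last joint's range is limited). The gripper opens to 87 mm and grips with 3 to 60 N. Pads are 19 mm wide; open, the fingers measure 117 mm over their backs; the gripper's body (75 mm by 190 mm) begins 51 mm behind the grasp point.
Start: joints at [1.224, 0.332, -0.065, 1.46, 0.022, 1.35, -0.088], TCP at [0.199, -0.593, 0.223] pointing down, gripper open.
Joint ranges: [-2.6, 2.6], [-0.5, 2.12], [-1.47, 1.34], [0.16, 2.42], [-1.27, 4.41], [0.06, 2.06], [-2.6, 2.6]. Speed limits (rad/s): [2.22, 2.22, 2.79, 2.79, 3.14, 3.14, 3.14].

INTERFACE

Orientations are given as a unit quaternion [x, y, z, w].
In Python, from bench import * gives the robot as it stands.
- The arm moves only by the shell command python3 -m inch 'ROWS' [FORCE]. ROWS is JSON, a list that holds one entry, the list of rows, each a list of 7 numbers: the shift along the world's x, y, z each as a share of 120 mm, from -1 to 1, then the turn, a rotation vector about the world's x, y, z each as a share of 2 pi rad, from -1 to 1, then the closure, from 0 (fully open) to 1 (shut). A call has 1 to 10 rows; each row is the pose to reach, as a shift and turn from the pose commanded when the call began, turning the shorter way round; what a row does not reach only later rows make up. A row lasts 1/10 s, in which the tool goes at most 50 mm and 8.59 degrees, less where a joint would pass 70% of its speed; a pose out of reach is approached as far as the arm can. A call with a number of a shift or a turn outside -1 to 1 is refused whole. A call with a gripper value outside its range is refused whole. The fingers move at their own pace and stop on an object; FORCE is the grip in N (left out, the last holds). Time passes only in rows, so rows that repeat a pose let the fingers close. It gives the time, the measured TCP pose, the force and the opening at its end, in the units of the state.
- read_state(): the state, without advancing time (a new reading comes with each control period).
- camera(name): name is "side" or "top" or "wrist"; returns the picture (420x560x3 uint8, red, green, blue); there is no depth.
- get_calibration(name): a dict with "fx", "fy", "cx", "cy" (pixels), "xyz" and "attitude" of the camera in the world. Camera axes: x right, y up, looking along -z (the intrinsics and any distortion apply to the point x, -y, -z); pixel columns grow to the right and rows downward; lengths in m; the calibration is good to about 2 mm. A picture is of the moment at which its call begins: read the wrist's pose just before it. get_calibration takes no time and is no camera call; for the wrist camera it gives the pose at the moment of the call.
- close_job(): hands the job in, once; it reports no verdict.
The state is a dict: "time": time; "joint_positions": joint angles; "joint_vel": joint speeds; "joint_torque": joint torques, N m; "ee_pos": TCP position; "eef_rot": TCP orientation; "ft_force": force on the tool from outside, world axes, zero at the start; "torque": the same for the moment, N m; "width": finger opening in m.
Only numpy, scipy, OpenCV 4.12 (cv2) and the standard library are available. Lean on these libraries where they do the work, as an engineer would, in place of code of your own. Each camera call takes 0.05 s, during which the arm holds its last target.

## Working session

There is one attempt and no reset: what is moved stays moved. The work goes in short steps, Python scripts to look and compute and a shell command to move; the robot and the scene stay as the last step left them, time stands still between calls to the robot, and variables do not carry over. Pictures are saved under pics/ and viewed, and the job is handed in when it is done.

```bash
ls; mkdir -p pics; python3 - <<'E'
from bench import *
import cv2,json
s=read_state(); print(s)
for n in ["side","top","wrist"]:
    print(n,get_calibration(n))
    im=camera(n); cv2.imwrite(f"pics/{n}0.png",im[:,:,::-1])
E
```

```text
pics
{'time': 0.0, 'joint_positions': array([ 1.22439661,  0.33281931, -0.06472043,  1.46094399,  0.02159028,
        1.34990344, -0.08850481]), 'joint_vel': array([-0.00045448, -0.00050578, -0.00121598, -0.00165298, -0.00039824,
       -0.00051669, -0.00031293]), 'joint_torque': array([ 9.42734368e-04, -6.23265624e+01,  2.51352129e-02, -3.89896059e+01,
       -6.14081486e-02,  3.97861737e-02,  1.65172987e-04]), 'ee_pos': array([ 0.19874187, -0.59214838,  0.22178554]), 'eef_rot': array([-0.69776193, -0.11447066,  0.69795356, -0.11351465]), 'ft_force': array([-0.03268337,  0.05529331,  0.34883656]), 'torque': array([-0.00907677,  0.01656251,  0.01869887]), 'width': 0.08699654630100888}
side {'fx': 430.08843212526716, 'fy': 430.08843212526716, 'cx': 281.3065237953864, 'cy': 216.4165248261356, 'xyz': array([0.2944417 , 0.63124305, 0.61932367]), 'attitude': array([-0.06292641,  0.44228363,  0.88576358, -0.12589018])}
top {'fx': 426.2151825220546, 'fy': 426.2151825220546, 'cx': 278.92296979780104, 'cy': 209.58023838288398, 'xyz': array([ 3.88329295e-01, -4.15412180e-04,  9.58477800e-01]), 'attitude': array([ 0.03650364, -0.05938206, -0.70388918,  0.70688137])}
wrist {'fx': 310.54976449019955, 'fy': 310.54976449019955, 'cx': 280.5384011299162, 'cy': 208.6829507527916, 'xyz': array([ 0.26210669, -0.5721955 ,  0.38285881]), 'attitude': array([-0.09906197,  0.07201975, -0.57965232,  0.80560727])}
```

View pics/side0.png

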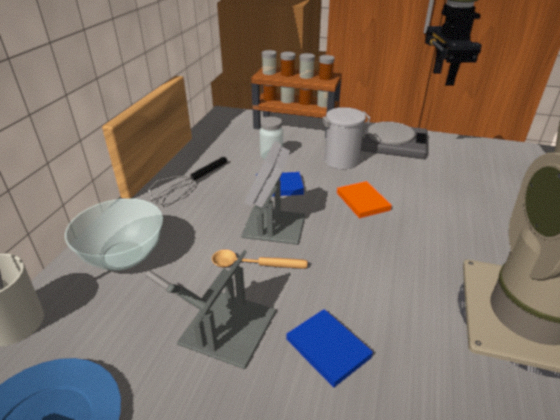

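View pics/top0.png

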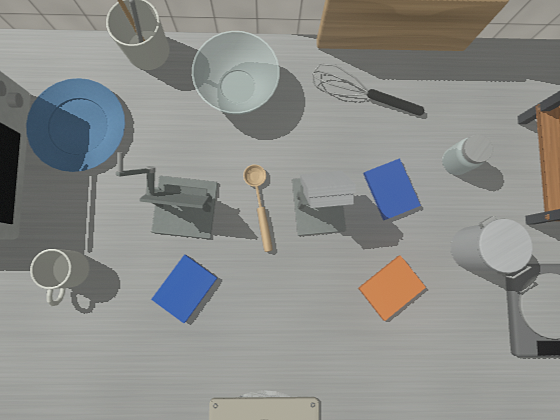

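View pics/wrist0.png

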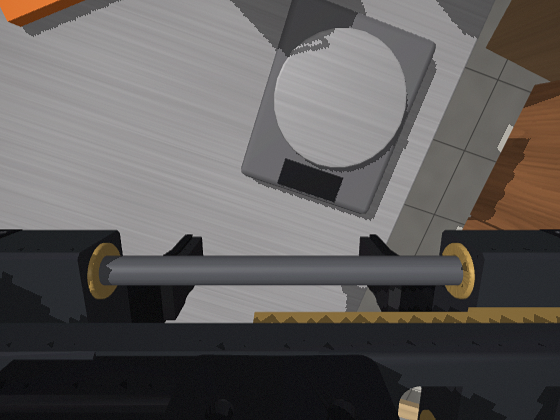

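```bash
python3 - <<'E'
import cv2
s=cv2.imread("pics/side0.png");t=cv2.imread("pics/top0.png")
def crop(im,x0,y0,w,h,k,n): cv2.imwrite("pics/"+n,cv2.resize(im[y0:y0+h,x0:x0+w],None,fx=k,fy=k,interpolation=cv2.INTER_CUBIC))
crop(s,220,130,120,120,5,"c1.png")
crop(s,130,230,160,140,4,"c2.png")
crop(t,270,150,110,100,6,"c3.png")
crop(t,105,140,130,110,6,"c4.png")
E
```

```text
(no output)
```

View pics/c1.png

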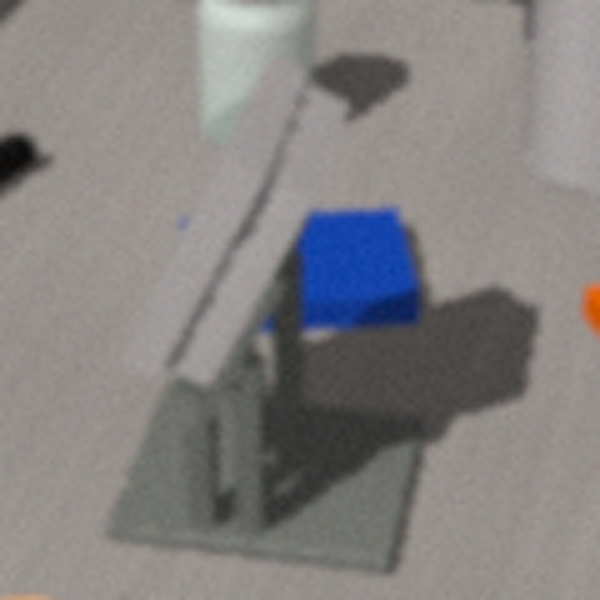

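View pics/c2.png

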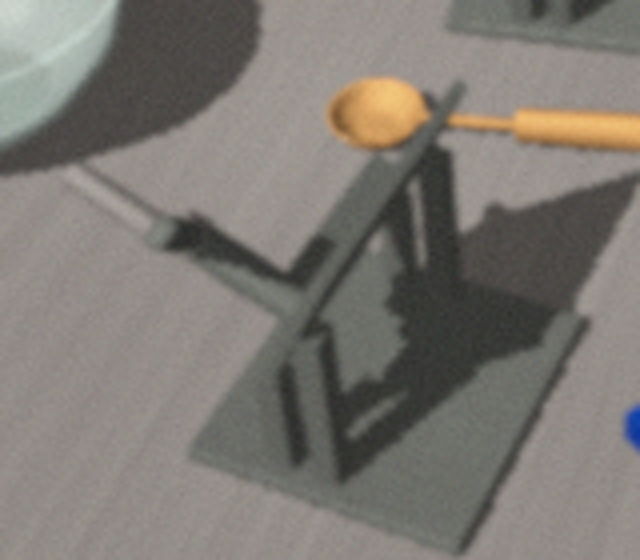

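View pics/c3.png

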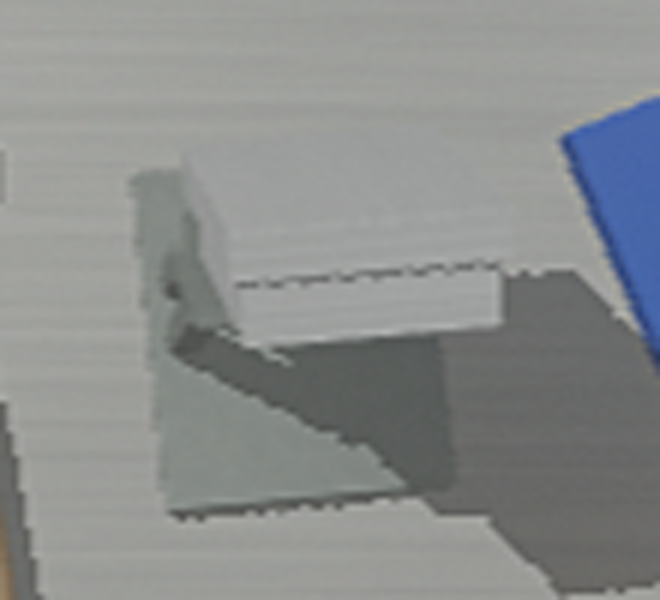

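View pics/c4.png

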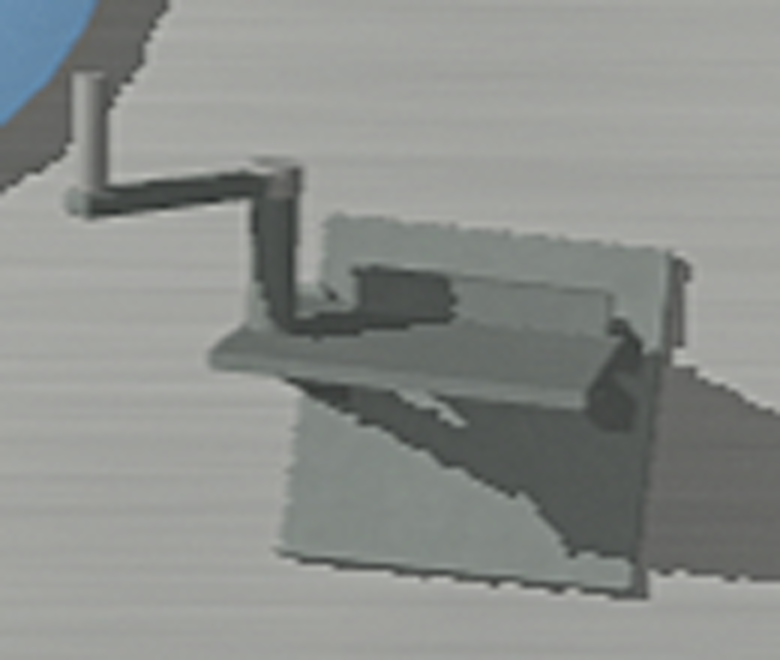

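```bash
cat > h.py <<'E'
import numpy as np, cv2
from scipy.spatial.transform import Rotation as R
from scipy.optimize import least_squares
from bench import *
def proj(cal,P):
    P=np.atleast_2d(P); q=R.from_quat(cal['attitude']).inv().apply(P-cal['xyz'])
    x=q[:,0]/-q[:,2]; y=-q[:,1]/-q[:,2]
    return np.c_[cal['fx']*x+cal['cx'],cal['fy']*y+cal['cy']]
S65=np.radians(65)
def frame(x,y,yaw):
    # columns: x down the slope, y left, z out of plate
    r=R.from_euler('z',yaw)*R.from_euler('y',S65)
    return r
CAL={n:get_calibration(n) for n in("top","side")}
E
python3 - <<'E'
from h import *
for n in CAL: print(n,{k:v for k,v in CAL[n].items() if 'dist' in k})
# cradle
k=6;o=np.array([105,140]);
T=lambda *p:np.array(p)/6+o
Sd=lambda *p:np.array(p)/4+np.array([130,230])
def pegp(a,r,z): return [-30-r*np.sin(a),62-r*np.cos(a),z]
def crad(p):
    x,y,yaw,a,yl=p; r=frame(x,y,yaw); f=np.array([x,y,.08])
    W=lambda q:f+r.apply(np.array(q)/1000)
    obs=[("top",T(585,403),[-65,-50,0]),("top",T(212,353),[-65,yl,0]),("top",T(88,75),pegp(a,68,90)),("top",T(90,195),pegp(a,68,54)),
     ("top",T(275,168),[-30,62,54]),
     ("side",Sd(460,82),[-65,-50,0]),("side",Sd(298,322),[-65,yl,0]),("side",Sd(72,172),pegp(a,68,90)),("side",Sd(160,222),pegp(a,68,54))]
    return np.array([proj(CAL[c],W(q))[0]-uv for c,uv,q in obs])
s=least_squares(lambda p:crad(p).ravel(),[.45,.2,0,1.9,70],loss='soft_l1',x_scale=[.01,.01,.1,.1,10]);print(np.round(s.x,4));print(crad(s.x).round(1))
T=lambda *p:np.array(p)/6+np.array([270,150]);Sd=lambda *p:np.array(p)/5+np.array([220,130])
def tin(p):
    r=frame(*p[:3]);c=np.array([p[0],p[1],p[3]]);W=lambda q:c+r.apply(np.array(q)/1000)
    obs=[("top",T(235,287),[-59,44,2.5]),("top",T(500,265),[-59,-44,2.5]),("top",T(270,348),[-55,40,-19.5]),("top",T(500,325),[-55,-40,-19.5]),
    ("side",Sd(175,365),[-59,44,2.5]),("side",Sd(303,85),[-59,-44,2.5]),("side",Sd(207,383),[-55,40,-19.5]),("side",Sd(345,118),[-55,-40,-19.5])]
    return np.array([proj(CAL[c],W(q))[0]-uv for c,uv,q in obs])
s=least_squares(lambda p:tin(p).ravel(),[.45,-.1,0,.14],loss='soft_l1');print(s.x.round(4));print(tin(s.x).round(1))
E
```

```text
top {}
side {}
[ 0.5381  0.1683 -0.1111  2.2093 84.2606]
[[-0.4 -0.6]
 [-7.6 -0.4]
 [ 0.   0.4]
 [-0.4 -0.3]
 [-0.3  0.8]
 [ 0.6 -1.7]
 [ 0.2 -5.6]
 [ 0.3 -1.1]
 [-0.4  0.5]]
[ 0.5559 -0.1359  0.0624  0.0522]
[[ 2.  -0.6]
 [ 0.8  0.7]
 [-1.9 -1.1]
 [-1.7  0.6]
 [14.7 -9.1]
 [-1.7 26. ]
 [17.1 -7.7]
 [-2.7 26. ]]
```

```bash
cat >> h.py <<'E'
def overlay(im,cal,segs,col):
    k=4
    for a,b in segs:
        p=(proj(cal,a)[0]+.5)*k; q=(proj(cal,b)[0]+.5)*k
        cv2.line(im,tuple(int(v) for v in p),tuple(int(v) for v in q),col,1,cv2.LINE_AA)
def boxsegs(W,x,y,z):
    import itertools
    c=list(itertools.product(*[(0,1)]*3)); S=[]
    for a in c:
        for i in range(3):
            if a[i]==0:
                b=list(a); b[i]=1
                f=lambda t:W([x[t[0]],y[t[1]],z[t[2]]])
                S.append((f(a),f(b)))
    return S
E
cat > fit.py <<'E'
from h import *
T=lambda *p:np.array(p)/6+np.array([270,150]);Sd=lambda *p:np.array(p)/5+np.array([220,130])
def tin(p):
    r=frame(*p[:3]);c=np.array([p[0],p[1],p[3]]);W=lambda q:c+r.apply(np.array(q)/1000)
    obs=[("top",T(235,287),[-59,44,2.5]),("top",T(500,265),[-59,-44,2.5]),("top",T(270,348),[-55,40,-19.5]),("top",T(500,325),[-55,-40,-19.5]),
    ("side",Sd(175,365),[59,44,2.5]),("side",Sd(305,85),[-59,44,2.5])]
    return np.array([proj(CAL[c],W(q))[0]-uv for c,uv,q in obs])
s=least_squares(lambda p:tin(p).ravel(),[.45,-.1,0,.14],loss='soft_l1');print(s.x.round(4));print(tin(s.x).round(1))
p=s.x
r=frame(*p[:3]);c=np.array([p[0],p[1],p[3]]);W=lambda q:c+r.apply(np.array(q)/1000)
segs=boxsegs(W,(-59,59),(-44,44),(2.5,19.5))+boxsegs(W,(-55,55),(-40,40),(-19.5,2.5))
rc=frame(0,0,-.1111); fc=np.array([.5381,.1683,.08]); WC=lambda q:fc+rc.apply(np.array(q)/1000)
sc=boxsegs(WC,(-65,0),(-50,50),(-5,0))+boxsegs(WC,(0,5),(-50,50),(0,15))
e=lambda a,rr,z: WC([-30-rr*np.sin(a),62-rr*np.cos(a),z])
a=2.209; sc+=[(e(a,0,50),e(a,68,50)),(e(a,68,54),e(a,68,90)),(WC([-30,62,0]),WC([-30,62,54]))]
for n in("top","side"):
    im=cv2.resize(cv2.imread(f"pics/{n}0.png"),None,fx=4,fy=4,interpolation=cv2.INTER_CUBIC)
    overlay(im,CAL[n],segs,(0,0,255));overlay(im,CAL[n],sc,(0,255,255))
    x,y,w,h=(270,150,100,90) if n=="top" else (225,135,90,90)
    x2,y2,w2,h2=(105,140,120,100) if n=="top" else (135,235,130,110)
    A=im[4*y:4*(y+h),4*x:4*(x+w)];B=im[4*y2:4*(y2+h2),4*x2:4*(x2+w2)]
    H=max(len(A),len(B)); pad=lambda q:cv2.copyMakeBorder(q,0,H-len(q),0,0,cv2.BORDER_CONSTANT)
    m=np.hstack([pad(A),pad(B)])
    m=m[:600]
    if m.shape[1]>800: m=cv2.resize(m,None,fx=800/m.shape[1],fy=800/m.shape[1],interpolation=cv2.INTER_AREA)
    cv2.imwrite(f"pics/ov_{n}.png",m)
E
python3 fit.py
```

```text
[ 0.5358 -0.1163  0.1504  0.166 ]
[[-0.7  2. ]
 [ 4.1 -1.3]
 [-3.4  2.7]
 [ 2.2  0.2]
 [-0.5 -7.4]
 [-3.2  4.7]]
```

View pics/ov_top.png

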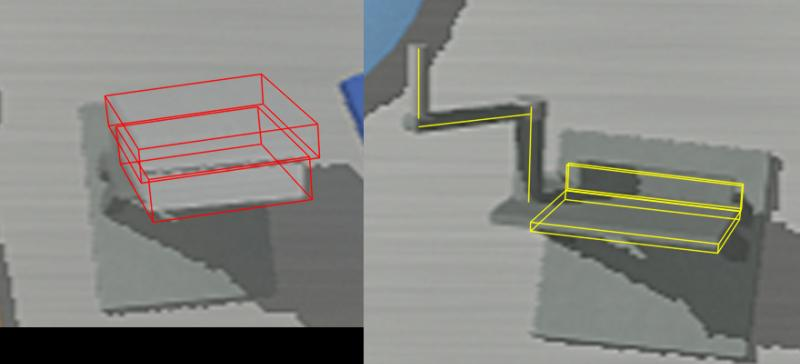

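View pics/ov_side.png

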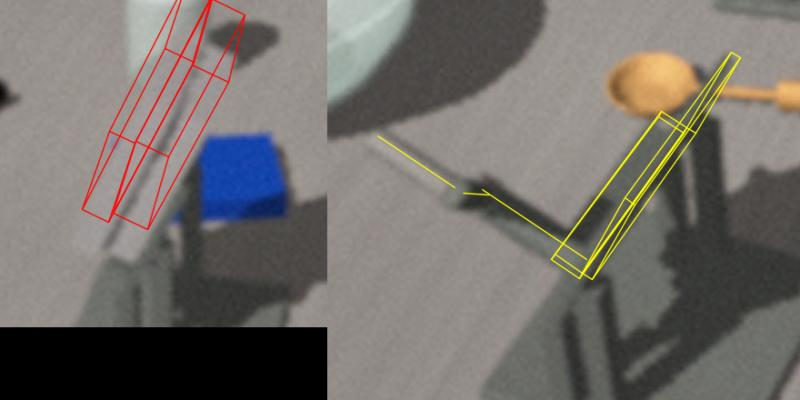

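```bash
python3 - <<'E'
import cv2,numpy as np
def crop(n,x0,y0,w,h,k,lo,hi):
    im=cv2.imread(f"pics/{n}0.png")[y0:y0+h,x0:x0+w].astype(float)
    im=np.clip((im-lo)/(hi-lo)*255,0,255).astype(np.uint8)
    im=cv2.resize(im,None,fx=k,fy=k,interpolation=cv2.INTER_NEAREST)
    for i in range(0,w,10): cv2.putText(im,str(x0+i),(i*k,10),0,.35,(0,0,255),1);cv2.line(im,(i*k,12),(i*k,h*k),(0,0,255) if i%50==0 else (0,160,0),1)
    for i in range(0,h,10): cv2.putText(im,str(y0+i),(0,i*k+10),0,.35,(0,0,255),1);cv2.line(im,(0,i*k),(w*k,i*k),(0,160,0),1)
    return im
cv2.imwrite("pics/e1.png",crop("top",285,160,80,55,10,110,200))
cv2.imwrite("pics/e2.png",crop("side",235,135,60,75,8,100,200))
E
```

```text
(no output)
```

View pics/e1.png

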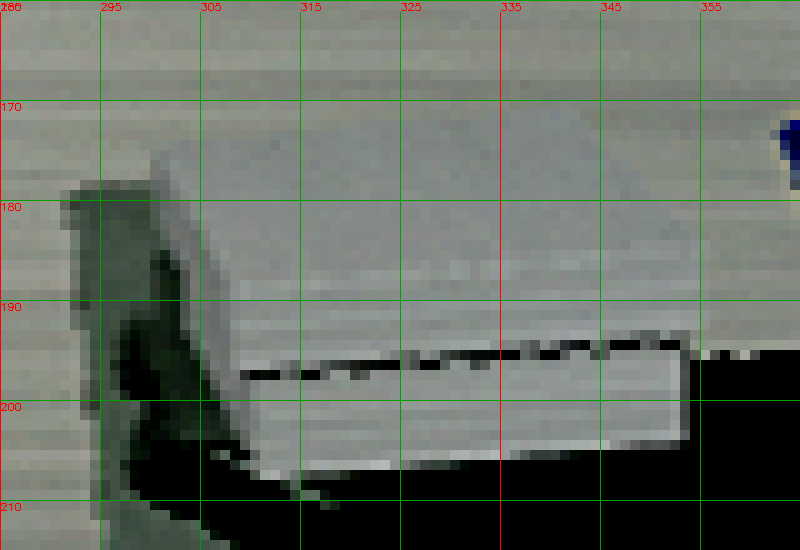

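View pics/e2.png

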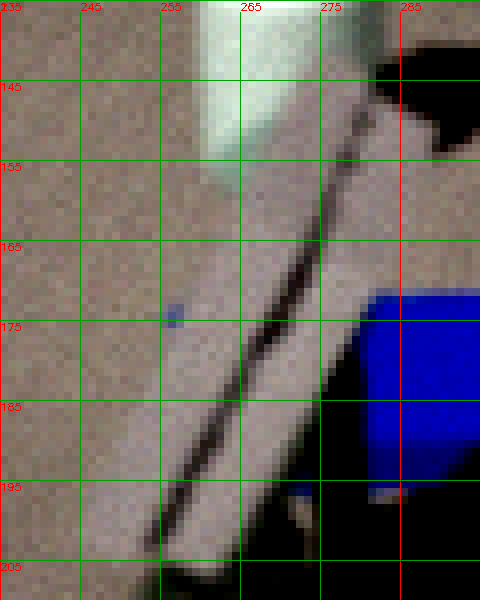

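```bash
python3 - <<'E'
s=open('fit.py').read()
a=s.index("    obs=[");b=s.index("    return np.array")
s=s[:a]+'''    obs=[("top",(308.5,197.5),[-59,44,2.5]),("top",(355,193),[-59,-44,2.5]),("top",(310,207.8),[-55,40,-19.5]),("top",(354,204.3),[-55,-40,-19.5]),("top",(300,174),[59,44,19.5]),("top",(343.5,170.5),[59,-44,19.5]),
    ("side",(254.5,203.5),[59,44,2.5]),("side",(281,147),[-59,-44,2.5]),("side",(262,207),[55,40,-19.5]),("side",(290,154),[-55,-40,-19.5])]
'''+s[b:]
open('fit.py','w').write(s)
E
python3 fit.py
```

```text
[ 0.5437 -0.1215  0.0904  0.1319]
[[-0.  -0.3]
 [ 0.7  0.3]
 [ 0.9 -0. ]
 [-0.8 -0. ]
 [ 0.6  0.4]
 [-1.3  0.5]
 [-3.2  2.8]
 [ 0.8 -2. ]
 [-0.4  1.5]
 [-0.2 -2. ]]
```

View pics/ov_top.png

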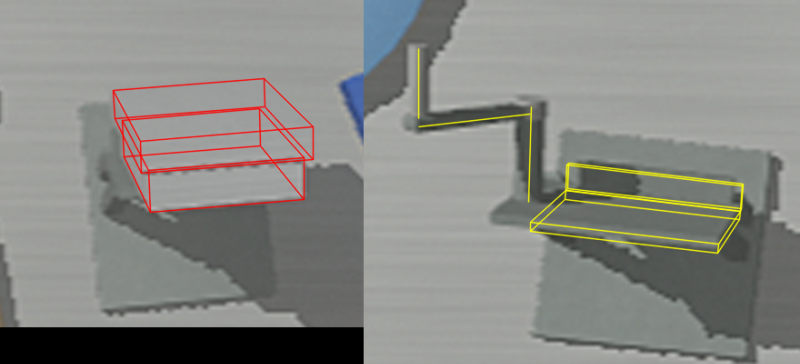

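View pics/ov_side.png

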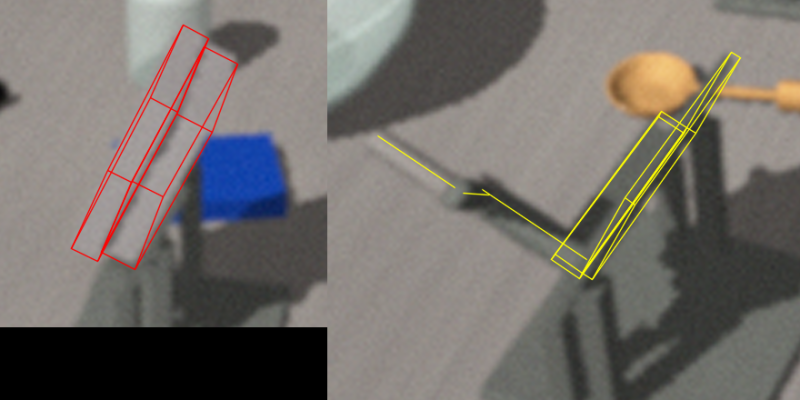

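```bash
python3 - <<'E'
from h import *
s=read_state(); r=R.from_quat(s['eef_rot']);print(r.as_matrix().round(3))
print(s['time'])
# wrist camera rel tool
c=get_calibration("wrist"); print("cam in tool",r.inv().apply(c['xyz']-s['ee_pos']).round(3), (r.inv()*R.from_quat(c['attitude'])).as_matrix().round(3))
E
```

```text
[[-0.     0.318 -0.948]
 [ 0.001 -0.948 -0.318]
 [-1.    -0.001  0.   ]]
0.15
cam in tool [-0.161  0.001 -0.066] [[-0.     0.243 -0.97 ]
 [ 1.     0.001  0.   ]
 [ 0.001 -0.97  -0.243]]
```

```bash
cat >> h.py <<'E'
def toolR(yaw,flip=False):
    r=frame(0,0,yaw).as_matrix() # cols: down slope, left, out
    X=r[:,0]; Y=r[:,2]*(-1 if flip else 1); return R.from_matrix(np.c_[X,Y,np.cross(X,Y)])
def delta(pos,rot=None):
    s=read_state(); d=(np.array(pos)-s['ee_pos'])/.12
    w=np.zeros(3) if rot is None else (rot*R.from_quat(s['eef_rot']).inv()).as_rotvec()/(2*np.pi)
    return d.round(3),w.round(4)
E
python3 - <<'E'
from h import *
p=[.5437,-.1215,.0904,.138]
r=frame(0,0,p[2]);c=np.array([p[0],p[1],p[3]])
for dx in(-20,-140): 
    t=c+r.apply(np.array([dx,0,0])/1000); print(t.round(4)); print(delta(t,toolR(p[2])))
E
```

```text
[ 0.5353 -0.1223  0.1561]
(array([ 2.804,  3.916, -0.549]), array([-0.041 , -0.0628,  0.2092]))
[ 0.4848 -0.1268  0.2649]
(array([2.383, 3.878, 0.358]), array([-0.041 , -0.0628,  0.2092]))
```

```bash
python3 -m inch '[[[0,0,1,0,0,0,0],[0,0,1,0,0,0,0],[0,0,1,0,0,0,0],[0.6,1,1,-0.01,-0.016,0.05,0],[0.6,1,1,-0.01,-0.016,0.05,0],[0.6,1,1,-0.01,-0.016,0.05,0]]]' 40; python3 -m inch '[[[0.6,1,0,-0.01,-0.016,0.05,0],[0.6,1,0,-0.01,-0.016,0.05,0],[0.6,1,0,-0.01,-0.016,0.05,0]]]'
python3 - <<'E'
from h import *
p=[.5437,-.1215,.0904,.138]
r=frame(0,0,p[2]);c=np.array([p[0],p[1],p[3]])
t=c+r.apply(np.array([-140,0,0])/1000); print(delta(t,toolR(p[2])),read_state()['joint_positions'].round(3))
E
```

```text
time: 0.75
ee_pos: [0.2716, -0.4704, 0.3426]
eef_rot: [0.701, 0.195, -0.638, 0.251]
ft_force: [0.4, -1.0, 0.6]
width: 0.0867
time: 1.05
ee_pos: [0.3433, -0.3502, 0.3425]
eef_rot: [0.685, 0.27, -0.561, 0.379]
ft_force: [0.2, -0.1, 0.4]
width: 0.0871
(array([ 1.179,  1.861, -0.647]), array([-0.022 , -0.0306,  0.1081])) [ 1.099 -0.144 -0.272  1.747 -0.172  1.339  0.239]
```

```bash
python3 -m inch '[[[0.6,1,-0.1,-0.011,-0.015,0.054,0],[0.6,1,-0.1,-0.011,-0.015,0.054,0],[0.6,1,-0.1,-0.011,-0.015,0.054,0]]]'; python3 -m inch '[[[0.58,0.86,-0.3,-0.011,-0.015,0.054,0],[0.58,0.86,-0.3,-0.011,-0.015,0.054,0],[0.58,0.86,-0.3,-0.011,-0.015,0.054,0],[0.58,0.86,-0.3,-0.011,-0.015,0.054,0]]]'
python3 - <<'E'
from h import *
p=[.5437,-.1215,.0904,.138]
r=frame(0,0,p[2]);c=np.array([p[0],p[1],p[3]])
t=c+r.apply(np.array([-140,0,0])/1000); s=read_state();print(delta(t,toolR(p[2])),s['joint_positions'].round(3))
cal=get_calibration("wrist");im=camera("wrist");cv2.imwrite("pics/w1.png",im[:,:,::-1])
print(cal)
E
```

```text
time: 1.35
ee_pos: [0.4153, -0.2302, 0.3302]
eef_rot: [0.642, 0.344, -0.465, 0.504]
ft_force: [1.7, -0.7, -1.2]
width: 0.0868
time: 1.75
ee_pos: [0.485, -0.1255, 0.2931]
eef_rot: [0.577, 0.409, -0.354, 0.612]
ft_force: [-1.2, -0.8, 0.2]
width: 0.0869
(array([-0.002, -0.011, -0.235]), array([-0.0001, -0.001 , -0.0001])) [ 0.843 -0.269 -0.47   1.978 -0.358  1.036  0.582]
{'fx': 310.54976449019955, 'fy': 310.54976449019955, 'cx': 280.5384011299162, 'cy': 208.6829507527916, 'xyz': array([ 0.41245825, -0.0669631 ,  0.43941834]), 'attitude': array([-0.10930894, -0.21679793,  0.01770939,  0.96991576])}
```

View pics/w1.png

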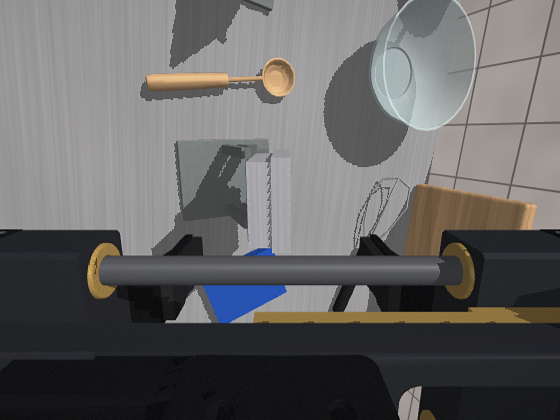

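```bash
cat > kin.py <<'E'
from h import *
import itertools
D=[([1.22439661,0.33281931,-0.06472043,1.46094399,0.02159028,1.34990344,-0.08850481],[0.19874187,-0.59214838,0.22178554],[-0.69776193,-0.11447066,0.69795356,-0.11351465]),
([1.099,-0.144,-0.272,1.747,-0.172,1.339,0.239],[0.3433,-0.3502,0.3425],[0.685,0.27,-0.561,0.379])]
E
python3 - <<'E'
from kin import *
s=read_state(); D.append((list(s['joint_positions']),list(s['ee_pos']),list(s['eef_rot'])));print(D[-1])
def ori(q,sg):
    r=R.identity()
    for i,(a,s) in enumerate(zip(q,sg)): r=r*R.from_euler('y' if i%2 else 'z',s*a)
    return r
for sg in itertools.product((1,-1),repeat=7):
    E=[ (ori(q,sg).inv()*R.from_quat(o)) for q,p,o in D]
    e=max((E[0].inv()*x).magnitude() for x in E)
    if e<.15: print(sg,e,E[0].as_matrix().round(2).tolist())
E
```

```text
([np.float64(0.845042417441749), np.float64(-0.2695585143691611), np.float64(-0.46702774206634284), np.float64(1.9771807041346632), np.float64(-0.3569043583836049), np.float64(1.0372853527067218), np.float64(0.5812702299960167)], [np.float64(0.48442092692114613), np.float64(-0.1277650513359764), np.float64(0.2938399567777067)], [np.float64(0.5783300518746701), np.float64(0.407476041201973), np.float64(-0.35535025965500083), np.float64(0.6109204693805347)])
(-1, 1, -1, 1, -1, 1, -1) 0.0010510399676767418 [[-0.0, -1.0, -0.0], [0.0, 0.0, -1.0], [1.0, -0.0, 0.0]]
```

```bash
cat >> kin.py <<'E'
SG=(-1,1,-1,1,-1,1,-1)
E0=R.from_matrix(np.array([[0,-1,0],[0,0,-1],[1,0,0]],float))
D.append(([0.845042417441749,-0.2695585143691611,-0.46702774206634284,1.9771807041346632,-0.3569043583836049,1.0372853527067218,0.5812702299960167],[0.48442092692114613,-0.1277650513359764,0.2938399567777067],[0.5783300518746701,0.407476041201973,-0.35535025965500083,0.6109204693805347]))
def chain(q):
    r=R.identity();o=[]
    for i,(a,s) in enumerate(zip(q,SG)): r=r*R.from_euler('y' if i%2 else 'z',s*a); o.append(r)
    return o
def fk(q,L):
    o=chain(q)
    d0,L1,L2,L3,a1,a2,a3=L
    p=np.array([0,0,d0])+o[0].apply([a1,0,0])+o[2].apply([a2,0,L1])+o[4].apply([-a2,0,L2])+o[5].apply([a3,0,L3])
    return p,o[-1]*E0
E
python3 - <<'E'
from kin import *
f=lambda L:np.concatenate([fk(q,L)[0]-p for q,p,o in D])
for m in ([1,1,1,1,0,0,0],[1,1,1,1,1,0,0],[1,1,1,1,0,1,0],[1,1,1,1,0,0,1],[1]*7):
    m=np.array(m,float); x0=np.array([.33,.4,.4,.25,0,0,0])
    s=least_squares(lambda L:f(L*m),x0); print((s.x*m).round(4),np.abs(s.fun).max())
E
```

```text
[0.1782 0.3627 0.516  0.1774 0.     0.     0.    ] 0.043098082581849106
[0.2609 0.4739 0.3307 0.4023 0.1506 0.     0.    ] 0.034005466766661385
[0.1371 0.3678 0.4587 0.1971 0.     0.0476 0.    ] 0.04360427451596552
[ 0.1711  0.3653  0.4646  0.1893  0.      0.     -0.0501] 0.04338055914060118
[0.2335 0.502  0.3381 0.4555 0.1873 0.0789 0.1439] 0.03181610273039859
```

```bash
python3 - <<'E'
from kin import *
def A(q):
    o=chain(q); M=lambda i:o[i].as_matrix()
    c={'d0':np.array([0,0,1.]),'x1':M(0)[:,0],'y1':M(0)[:,1],'x2':M(1)[:,0],'L1':M(1)[:,2],'x3':M(2)[:,0],'y3':M(2)[:,1],'x4':M(3)[:,0],'L2':M(3)[:,2],'x5':M(4)[:,0],'y5':M(4)[:,1],'x6':M(5)[:,0],'L3':M(5)[:,2]}
    return c
for names in (['d0','L1','L2','L3'],['d0','L1','L2','L3','x3'],['d0','L1','L2','L3','x4'],['d0','L1','L2','L3','x1'],['d0','L1','L2','L3','x6'],['d0','L1','L2','L3','x3','x4'],['d0','L1','L2','L3','x1','x6'],['d0','L1','L2','L3','y3','y5','y1']):
    m=np.vstack([np.c_[tuple(A(q)[n] for n in names)] for q,p,o in D]); b=np.concatenate([p for _,p,_ in D])
    x,res,_,_=np.linalg.lstsq(m,b,rcond=None); print(names,x.round(3),np.abs(m@x-b).max().round(4))
    print((m@x-b).round(3))
E
```

```text
['d0', 'L1', 'L2', 'L3'] [0.178 0.363 0.516 0.177] 0.0431
[ 0.043  0.02   0.008  0.021  0.006  0.003 -0.008  0.002 -0.011]
['d0', 'L1', 'L2', 'L3', 'x3'] [0.166 0.356 0.481 0.164 0.038] 0.0432
[ 0.043  0.02  -0.001  0.02   0.004  0.004 -0.01   0.002 -0.003]
['d0', 'L1', 'L2', 'L3', 'x4'] [-0.045  0.268  0.498  0.089 -0.23 ] 0.0416
[ 0.042  0.016  0.013  0.007  0.011  0.003  0.001 -0.002 -0.016]
['d0', 'L1', 'L2', 'L3', 'x1'] [0.261 0.474 0.331 0.402 0.151] 0.034
[ 0.034  0.01   0.012  0.008  0.01  -0.016 -0.002 -0.006  0.004]
['d0', 'L1', 'L2', 'L3', 'x6'] [ 0.171  0.365  0.465  0.189 -0.05 ] 0.0434
[ 0.043  0.019  0.003  0.021  0.006 -0.002 -0.01  -0.    -0.001]
['d0', 'L1', 'L2', 'L3', 'x3', 'x4'] [-0.181  0.209  0.423  0.019  0.072 -0.347] 0.0409
[ 0.041  0.015 -0.003 -0.001  0.011  0.005  0.003 -0.006 -0.003]
['d0', 'L1', 'L2', 'L3', 'x1', 'x6'] [0.281 0.491 0.337 0.432 0.177 0.038] 0.0322
[ 0.032  0.009  0.017  0.006  0.011 -0.016  0.    -0.006 -0.001]
['d0', 'L1', 'L2', 'L3', 'y3', 'y5', 'y1'] [ 0.259  0.448  0.49   0.352 -0.023  0.    -0.023] 0.0001
[-0. -0. -0.  0.  0.  0. -0. -0. -0.]
```

```bash
cat >> kin.py <<'E'
P=dict(d0=.259,L1=.448,L2=.49,L3=.352,y1=-.023,y3=-.023)
def fk(q):
    o=chain(q)
    p=np.array([0,0,P['d0']])+o[0].apply([0,P['y1'],0])+o[1].apply([0,0,P['L1']])+o[2].apply([0,P['y3'],0])+o[3].apply([0,0,P['L2']])+o[5].apply([0,0,P['L3']])
    return p,o[-1]*E0
LO=np.array([-2.6,-.5,-1.47,.16,-1.27,.06,-2.6]);HI=np.array([2.6,2.12,1.34,2.42,4.41,2.06,2.6])
def jac(q):
    p,r=fk(q);J=np.zeros((6,7));h=1e-6
    for i in range(7):
        d=np.array(q,float);d[i]+=h;p2,r2=fk(d)
        J[:3,i]=(p2-p)/h;J[3:,i]=(r2*r.inv()).as_rotvec()/h
    return J
def move(q,p,r,n=None):
    """min-norm tracking along straight line, joint limits by locking"""
    q=np.array(q,float);p0,r0=fk(q);w=(r*r0.inv()).as_rotvec()
    n=n or int(max(np.linalg.norm(p-p0)/.005,np.linalg.norm(w)/.03,1))+1
    for k in range(1,n+1):
        pt=p0+(p-p0)*k/n;rt=R.from_rotvec(w*k/n)*r0
        for _ in range(2):
            pc,rc=fk(q);e=np.r_[pt-pc,(rt*rc.inv()).as_rotvec()];J=jac(q);free=np.ones(7,bool)
            for _ in range(4):
                dq=np.zeros(7);dq[free]=np.linalg.pinv(J[:,free],rcond=1e-3)@e
                bad=((q+dq<LO)|(q+dq>HI))&free
                if not bad.any():break
                free&=~bad
            q=np.clip(q+dq,LO,HI)
    pc,rc=fk(q);return q,np.linalg.norm(p-pc),(r*rc.inv()).magnitude()
E
python3 - <<'E'
from kin import *
q=np.array(D[0][0]);print(fk(q)[0],D[0][1])
p0,r0=fk(q)
for i in (1,2):
    q,a,b=move(q,np.array(D[i][1]),R.from_quat(D[i][2])); print(q.round(3),a,b)
# plan on
q=np.array(D[2][0])
pt=[.5437,-.1215,.0904,.138];r=frame(0,0,pt[2]);c=np.array([pt[0],pt[1],pt[3]])
g=c+r.apply([-.02,0,0]);q,a,b=move(q,g,toolR(pt[2]));print('grasp',q.round(3),a,b)
q,a,b=move(q,g+[0,0,.15],toolR(pt[2]));print('lift',q.round(3),a,b)
yc=-.111;rc=frame(0,0,yc);fc=np.array([.5381,.1683,.08])
pl=fc+rc.apply(np.array([-79,0,19.5])/1000)
for sgn in(1,-1):
    qq=q.copy();Rr=toolR(pt[2])
    mid=pl+[-.06,-.15,.15]
    for k in range(1,7):
        ax=Rr.apply([1,0,0]);rr=R.from_rotvec(ax*sgn*np.pi*k/6)*Rr
        pos=g+[0,0,.15]+(pl+[-.03,0,.15]-g-[0,0,.15])*k/6
        if k==6: rr=toolR(yc,True)
        qq,a,b=move(qq,pos,rr);print(sgn,k,qq.round(2),round(a,4),round(b,3))
    qq,a,b=move(qq,pl,toolR(yc,True));print('place',qq.round(2),a,b)
E
```

```text
[ 0.19832228 -0.59202532  0.22191267] [0.19874187, -0.59214838, 0.22178554]
[ 1.091 -0.143 -0.266  1.746 -0.17   1.339  0.237] 3.583295487844983e-10 5.095855702538855e-10
[ 0.832 -0.268 -0.458  1.977 -0.352  1.036  0.577] 7.657507779297345e-10 1.4610807757220486e-09
grasp [ 0.813 -0.029 -0.572  2.088 -0.245  0.676  0.49 ] 2.203393324032174e-09 5.250703799068531e-09
lift [ 0.832 -0.161 -0.533  1.87  -0.282  1.016  0.48 ] 5.915332139359777e-10 1.2603793118824891e-09
1 1 [ 0.87 -0.23 -0.64  1.9  -0.31  1.02 -0.11] 0.0 0.0
1 2 [ 0.94 -0.3  -0.76  1.93 -0.36  1.02 -0.68] 0.0 0.0
1 3 [ 1.03 -0.39 -0.89  1.94 -0.45  1.05 -1.22] 0.0 0.0
1 4 [ 1.11 -0.5  -0.99  1.94 -0.55  1.09 -1.76] 0.0 0.0
1 5 [ 1.   -0.5  -1.01  1.93 -0.5   1.07 -2.43] 0.0 0.0
1 6 [ 1.39 -0.5  -1.08  2.06 -0.75  0.98 -2.59] 0.1904 0.121
place [ 1.51 -0.5  -1.46  2.24 -0.92  0.64 -2.59] 0.13679393748679877 0.09347886117373116
-1 1 [ 0.74 -0.22 -0.53  1.91 -0.27  1.01  0.9 ] 0.0 0.0
-1 2 [ 0.63 -0.26 -0.53  1.94 -0.24  1.01  1.31] 0.0 0.0
-1 3 [ 0.52 -0.28 -0.54  1.95 -0.2   1.    1.7 ] 0.0 0.0
-1 4 [ 0.4  -0.29 -0.55  1.95 -0.14  1.    2.07] 0.0 0.0
-1 5 [ 0.29 -0.28 -0.57  1.94 -0.08  1.01  2.44] 0.0 0.0
-1 6 [ 0.23 -0.23 -0.7   1.89  0.11  1.06  2.51] 0.0 0.0
place [ 0.24 -0.   -0.79  2.06  0.38  0.77  2.24] 3.6576727898059865e-09 1.2988599700109626e-08
```

```bash
python3 - <<'E'
from kin import *
cal={'fx':310.54976449,'fy':310.54976449,'cx':280.53840113,'cy':208.68295075,'xyz':np.array([0.41245825,-0.0669631,0.43941834]),'attitude':np.array([-0.10930894,-0.21679793,0.01770939,0.96991576])}
im=cv2.imread("pics/w1.png")
k=4
big=cv2.resize(im,None,fx=4,fy=4,interpolation=cv2.INTER_CUBIC)
raw=big.copy()
r=frame(0,0,.0904)
for z,col in((.132,(0,0,255)),(.1417,(0,200,0))):
    c=np.array([.5437,-.1215,z])
    W=lambda q:c+r.apply(np.array(q)/1000)
    overlay(big,cal,boxsegs(W,(-59,59),(-44,44),(2.5,19.5))+boxsegs(W,(-55,55),(-40,40),(-19.5,2.5)),col)
A=raw[520:1060,680:1200];B=big[520:1060,680:1200]
cv2.imwrite("pics/w1o.png",cv2.resize(np.hstack([A,B]),None,fx=800/1040,fy=800/1040,interpolation=cv2.INTER_AREA))
E
```

```text
(no output)
```

View pics/w1o.png

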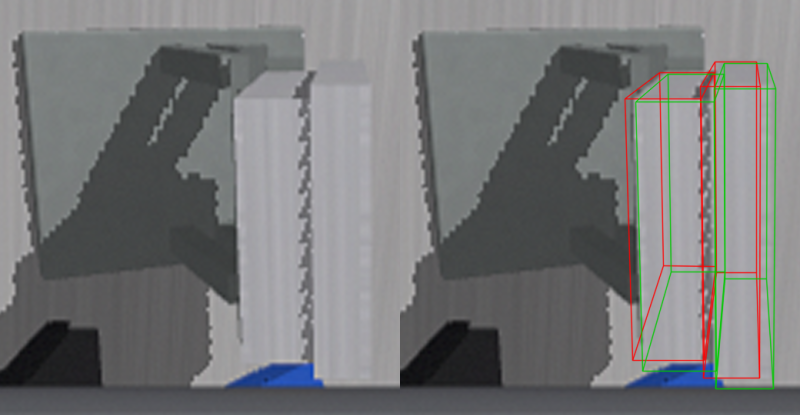

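```bash
python3 - <<'E'
from kin import *
CAL['wrist']={'fx':310.54976449,'fy':310.54976449,'cx':280.53840113,'cy':208.68295075,'xyz':np.array([0.41245825,-0.0669631,0.43941834]),'attitude':np.array([-0.10930894,-0.21679793,0.01770939,0.96991576])}
w=lambda u,v:(170+u/3.077-.5,130+v/3.077-.5)
obs=[("top",(308.5,197.5),[-59,44,2.5]),("top",(355,193),[-59,-44,2.5]),("top",(310,207.8),[-55,40,-19.5]),("top",(354,204.3),[-55,-40,-19.5]),("top",(300,174),[59,44,19.5]),("top",(343.5,170.5),[59,-44,19.5]),
("wrist",w(237,97),[-55,40,-19.5]),("wrist",w(241,345),[-55,-40,-19.5]),("wrist",w(313,82),[-59,44,2.5]),("wrist",w(369,82),[-59,44,19.5])]
def f(p,z=None):
    z=.1417 if z is None else z
    c=np.array([p[0],p[1],p[3] if len(p)>3 else z]);r=frame(0,0,p[2])
    return np.array([proj(CAL[n],c+r.apply(np.array(q)/1000))[0]-uv for n,uv,q in obs])
for x0 in([.54,-.12,.09],[.54,-.12,.09,.14]):
    s=least_squares(lambda p:f(p).ravel(),x0,loss='soft_l1');print(s.x.round(4));print(f(s.x).round(1).tolist())
E
```

```text
[ 0.5428 -0.1197  0.0879]
[[-0.5, -0.7], [0.8, -0.0], [0.4, -0.3], [-0.7, -0.3], [0.2, -0.3], [-1.3, -0.1], [-1.2, -0.6], [-0.3, 6.6], [-0.4, -0.1], [1.6, -0.0]]
[ 0.5445 -0.1202  0.083   0.1362]
[[-0.6, -1.3], [0.4, -0.3], [0.2, -0.9], [-1.2, -0.6], [0.3, -0.6], [-1.4, -0.2], [-1.1, -0.7], [-0.7, 4.9], [-0.9, 0.0], [0.7, 0.2]]
```

```bash
cat > d.py <<'E'
from kin import *
TC=np.array([.543,-.120,.1417]);TY=.087;RT=frame(0,0,TY)
CF=np.array([.5381,.1683,.08]);CY=-.111;RC=frame(0,0,CY)
def tin_t(x,y=0,z=0): return TC+RT.apply(np.array([x,y,z])/1000)
def cr(x,y,z): return CF+RC.apply(np.array([x,y,z])/1000)
E
python3 - <<'E'
from d import *
for x in(-110,-20): t=tin_t(x);print(t,delta(t,toolR(TY)))
s=read_state();print(s['time'])
E
```

```text
[ 0.49668781 -0.12403936  0.24139386] (array([ 0.102,  0.031, -0.437]), array([-0.0001, -0.001 ,  0.    ]))
[ 0.5345796  -0.12073443  0.15982616] (array([ 0.418,  0.059, -1.117]), array([-0.0001, -0.001 ,  0.    ]))
1.8
```

```bash
python3 -m inch '[[[0.1,0.03,-0.44,0,-0.001,0,0],[0.1,0.03,-0.44,0,-0.001,0,0],[0.2,0.04,-0.65,0,-0.001,0,0],[0.3,0.05,-0.86,0,-0.001,0,0],[0.3,0.05,-0.86,0,-0.001,0,0]]]'
python3 - <<'E'
from d import *
t=tin_t(-20);print(t,delta(t,toolR(TY)))
for n in("side","wrist"): cv2.imwrite(f"pics/{n}2.png",camera(n)[:,:,::-1])
im=cv2.imread("pics/side2.png");cv2.imwrite("pics/s2.png",cv2.resize(im[40:240,180:380],None,fx=3,fy=3,interpolation=cv2.INTER_CUBIC))
E
```

```text
time: 2.3
ee_pos: [0.5196, -0.1236, 0.1895]
eef_rot: [0.58, 0.406, -0.355, 0.61]
ft_force: [0.1, 0.2, -0.5]
width: 0.0875
[ 0.5345796  -0.12073443  0.15982616] (array([ 0.125,  0.024, -0.247]), array([-0.0004, -0.0004,  0.0006]))
```

View pics/s2.png

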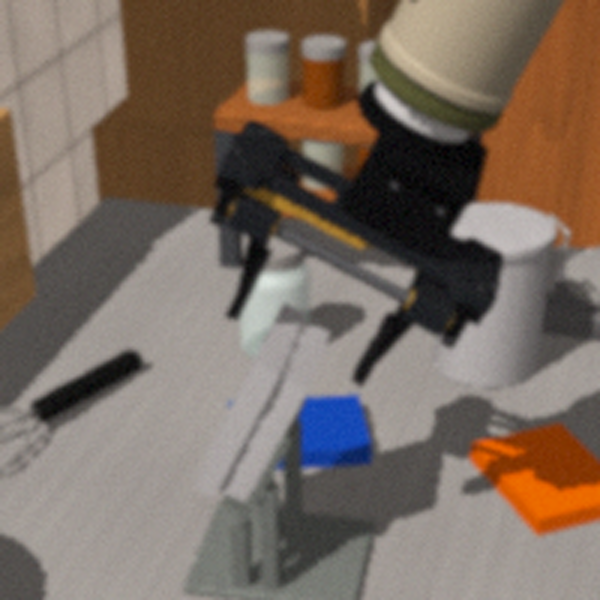

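View pics/wrist2.png

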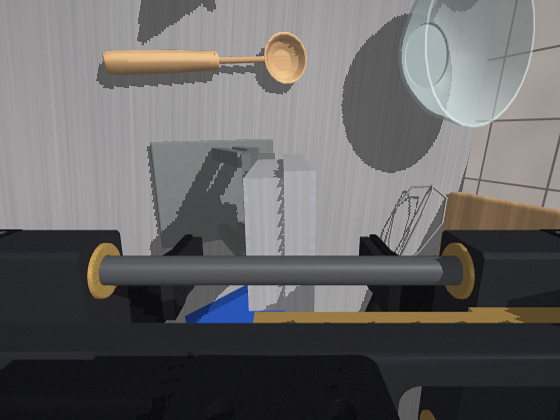

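```bash
python3 -m inch '[[[0.125,0.024,-0.25,0,0,0,0],[0.125,0.024,-0.25,0,0,0,0],[0.125,0.024,-0.25,0,0,0,0.4],[0.125,0.024,-0.25,0,0,0,0.5],[0.125,0.024,-0.25,0,0,0,0.6],[0.125,0.024,-0.25,0,0,0,1],[0.125,0.024,-0.25,0,0,0,1],[0.125,0.024,-0.25,0,0,0,1],[0.125,0.024,-0.25,0,0,0,1]]]' 50
python3 - <<'E'
from d import *
s=read_state();print(s['time'],s['width'],s['ft_force'].round(1),s['torque'].round(2),delta(tin_t(-20),toolR(TY)))
for n in("side","wrist"): cv2.imwrite(f"pics/{n}3.png",camera(n)[:,:,::-1])
im=cv2.imread("pics/side3.png");cv2.imwrite("pics/s3.png",cv2.resize(im[40:240,180:380],None,fx=3,fy=3,interpolation=cv2.INTER_CUBIC))
E
```

```text
time: 3.3
ee_pos: [0.5354, -0.1204, 0.1614]
eef_rot: [0.58, 0.404, -0.354, 0.612]
ft_force: [-2.0, -0.7, 1.5]
width: 0.0391
3.3 0.039108952541898646 [-2.  -0.7  1.5] [-0.15  1.19  0.01] (array([-0.007, -0.002, -0.013]), array([-0.0001,  0.0002,  0.0004]))
```

View pics/s3.png

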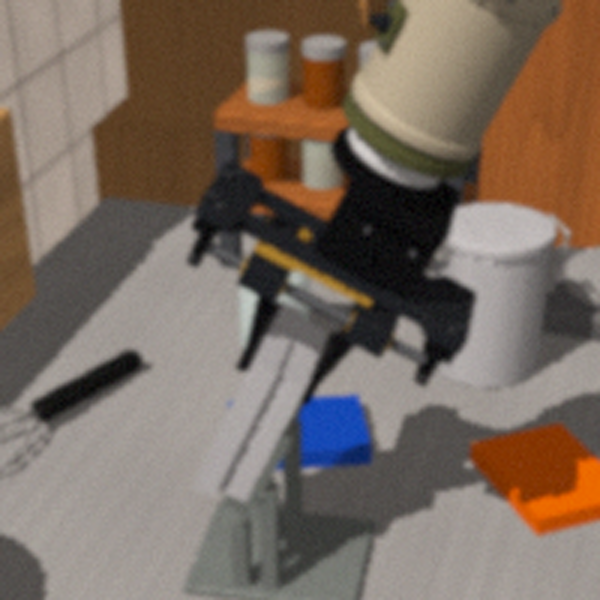

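View pics/wrist3.png

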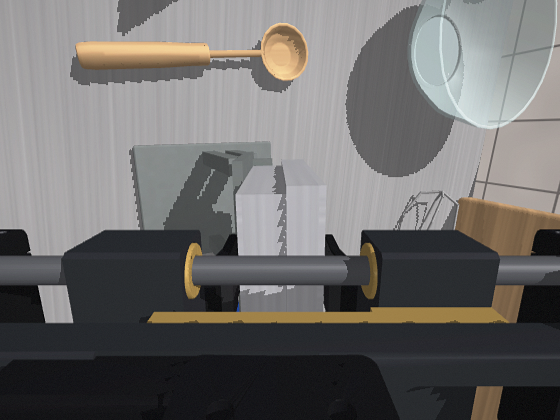

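```bash
python3 -m inch '[[[0,0,0.1,0,0,0,1],[0,0,0.2,0,0,0,1],[0,0,0.35,0,0,0,1],[0,0,0.6,0,0,0,1],[0,0,0.8,0,0,0,1],[0,0,1,0,0,0,1],[0,0,1,0,0,0,1]]]' 50
python3 -m inch '[[[-0.1,0,0.2,0,0,0,1],[-0.2,0,0.4,0,0,0,1],[-0.2,0,0.4,0,0,0,1]]]' 
python3 - <<'E'
from d import *
s=read_state();print(s['time'],s['width'],s['joint_positions'].round(3),s['ft_force'].round(1))
cv2.imwrite("pics/side4.png",camera("side")[:,:,::-1])
q=s['joint_positions'];p0,r0=fk(q);ax=toolR(TY).apply([1,0,0])
pl=cr(-79,0,19.5);hi=pl+[-.03,0,.16]
print('pl',pl,'hi',hi)
# waypoints: rotate -pi about tool axis in place with shift in y
for k in range(1,5):
    rr=R.from_rotvec(ax*-np.pi*k/4)*toolR(TY) if k<4 else toolR(CY,True)
    pos=p0+(hi-p0)*k/4
    w=(rr*r0.inv()).as_rotvec()/2/np.pi
    print(k,((pos-p0)/.12).round(2),w.round(4));q2,a,b=move(q,pos,rr);print(q2.round(2),a,b);q=q2;p0=pos;r0=rr
q,a,b=move(q,pl,toolR(CY,True));print(q.round(2),a,b)
E
```

```text
time: 4.1
ee_pos: [0.5371, -0.1207, 0.286]
eef_rot: [0.58, 0.402, -0.353, 0.614]
ft_force: [-0.2, 0.3, -2.6]
width: 0.0387
time: 4.4
ee_pos: [0.5117, -0.1208, 0.3323]
eef_rot: [0.58, 0.403, -0.354, 0.613]
ft_force: [1.4, 0.5, -2.5]
width: 0.0386
4.4 0.038594496934472186 [ 0.848 -0.235 -0.505  1.873 -0.323  1.082  0.511] [ 1.4  0.5 -2.5]
pl [0.52248286 0.17004066 0.15983937] hi [0.49248286 0.17004066 0.31983937]
1 [-0.04  0.61 -0.03] [-0.0526 -0.0036  0.1137]
[ 0.68 -0.29 -0.5   1.92 -0.28  1.07  1.13] 9.427021561091735e-11 4.514848318381767e-10
2 [-0.06  0.91 -0.04] [-0.0526 -0.0046  0.1133]
[ 0.49 -0.33 -0.57  1.94 -0.19  1.05  1.61] 2.3472911998741433e-10 1.6127982866723946e-09
3 [-0.04  0.68 -0.03] [-0.0526 -0.0046  0.1133]
[ 0.31 -0.29 -0.63  1.92 -0.07  1.04  2.13] 1.426782494567428e-10 3.5497234019053945e-10
4 [-0.01  0.23 -0.01] [-0.0523  0.0006  0.0821]
[ 0.21 -0.23 -0.68  1.87  0.11  1.08  2.51] 1.4764166489507508e-10 3.913272306345554e-10
[ 0.22 -0.   -0.78  2.06  0.38  0.77  2.24] 3.4604616513936545e-09 1.252125248557257e-08
```

View pics/side4.png

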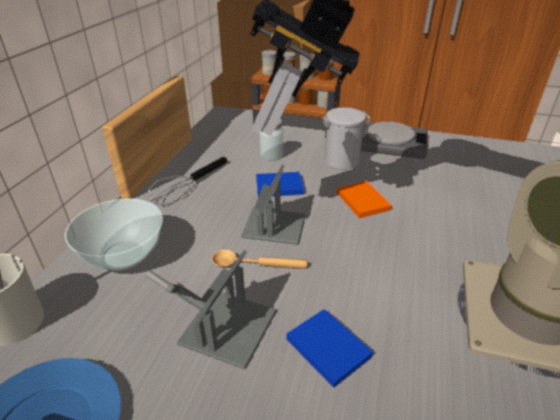

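```bash
python3 -m inch '[[[0,0.1,0.02,-0.009,0,0.019,1],[0,0.2,0.04,-0.018,0,0.038,1],[0,0.3,0.06,-0.026,-0.001,0.057,1],[0,0.4,0.08,-0.035,-0.001,0.076,1],[0,0.5,0.1,-0.044,-0.002,0.095,1],[0,0.6,0.1,-0.0526,-0.004,0.1137,1],[0,0.6,0.1,-0.0526,-0.004,0.1137,1]]]' 52
python3 -m inch '[[[0,0.15,0,-0.009,0,0.019,1],[0,0.3,0,-0.018,0,0.038,1],[0,0.45,0,-0.026,-0.001,0.057,1],[0,0.6,0,-0.035,-0.002,0.076,1],[0,0.75,0,-0.044,-0.003,0.095,1],[-0.05,0.9,0,-0.0526,-0.0046,0.1133,1],[-0.05,0.9,0,-0.0526,-0.0046,0.1133,1]]]'
cat > st.py <<'E'
from d import *
s=read_state();q=s['joint_positions'];print(s['time'],s['width'],q.round(2),s['ft_force'].round(1))
r0=R.from_quat(s['eef_rot']);ax=r0.apply([1,0,0])
rel=(r0*toolR(TY).inv()).magnitude();print('turned',np.degrees(rel))
E
python3 - <<'E'
from st import *
cv2.imwrite("pics/side5.png",camera("side")[:,:,::-1])
hi=cr(-79,0,19.5)+[-.03,0,.17];print(delta(hi,toolR(CY,True)),(ax*-np.pi/4/2/np.pi).round(4))
E
```

```text
time: 5.15
ee_pos: [0.5113, -0.0466, 0.3397]
eef_rot: [0.299, 0.512, -0.17, 0.787]
ft_force: [1.0, 0.9, -2.1]
width: 0.0383
time: 5.85
ee_pos: [0.505, 0.0616, 0.3403]
eef_rot: [-0.024, 0.538, 0.037, 0.842]
ft_force: [-0.1, -0.1, -1.7]
width: 0.0389
5.85 0.038851150285079745 [ 0.5  -0.31 -0.58  1.9  -0.19  1.08  1.61] [-0.1 -0.1 -1.7]
turned 90.12338679181961
(array([-0.106,  0.917, -0.088]), array([-0.1031,  0.0009,  0.1968])) [-0.0523 -0.0046  0.1134]
```

View pics/side5.png

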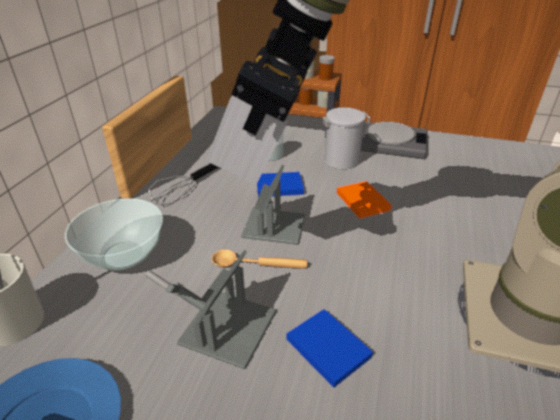

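Half turned, still shut. Second half of the turn goes on.

```bash
python3 -m inch '[[[0,0.1,0,-0.009,0,0.019,1],[0,0.2,0,-0.018,0,0.038,1],[0,0.3,0,-0.026,0,0.057,1],[0,0.4,0,-0.035,0,0.076,1],[-0.05,0.5,0,-0.044,0,0.095,1],[-0.05,0.55,0,-0.0526,0,0.11,1],[-0.05,0.55,0,-0.0526,0,0.11,1]]]'
python3 - <<'E'
from st import *
hi=cr(-79,0,19.5)+[-.03,0,.17];print(delta(hi,toolR(CY,True)))
E
```

```text
time: 6.6
ee_pos: [0.4997, 0.1255, 0.3407]
eef_rot: [-0.338, 0.497, 0.231, 0.765]
ft_force: [-0.0, 1.1, -1.6]
width: 0.0387
6.6 0.03874154532884712 [ 0.34 -0.27 -0.62  1.86 -0.06  1.11  2.14] [-0.   1.1 -1.6]
turned 133.73863833439108
(array([-0.06 ,  0.371, -0.091]), array([-0.0499, -0.002 ,  0.087 ]))
```

```bash
python3 -m inch '[[[0,0.1,0,-0.01,0,0.018,1],[0,0.2,0,-0.02,0,0.035,1],[0,0.3,0,-0.03,0,0.053,1],[-0.05,0.37,-0.05,-0.04,-0.001,0.07,1],[-0.06,0.37,-0.09,-0.05,-0.002,0.087,1],[-0.06,0.37,-0.09,-0.05,-0.002,0.087,1],[-0.06,0.37,-0.09,-0.05,-0.002,0.087,1]]]'
python3 - <<'E'
from st import *
hi=cr(-79,0,19.5)+[-.03,0,.17];print(delta(hi,toolR(CY,True)))
for n in("side","top","wrist"): cv2.imwrite(f"pics/{n}6.png",camera(n)[:,:,::-1])
print(get_calibration("wrist"))
im=cv2.imread("pics/side6.png");cv2.imwrite("pics/s6.png",cv2.resize(im[120:400,120:380],None,fx=2.1,fy=2.1,interpolation=cv2.INTER_CUBIC))
E
```

```text
time: 7.3
ee_pos: [0.4926, 0.1688, 0.3303]
eef_rot: [-0.573, 0.414, 0.345, 0.618]
ft_force: [-0.4, 0.4, -1.8]
width: 0.0389
7.3 0.038877494763386096 [ 0.23 -0.24 -0.69  1.86  0.1   1.1   2.52] [-0.4  0.4 -1.8]
turned 169.360162428814
(array([-0.001,  0.01 , -0.004]), array([-0.0004,  0.0001,  0.0009]))
{'fx': 310.54976449019955, 'fy': 310.54976449019955, 'cx': 280.5384011299162, 'cy': 208.6829507527916, 'xyz': array([0.4177601 , 0.11051273, 0.47646598]), 'attitude': array([-0.22168014, -0.10736722,  0.96875341,  0.02910359])}
```

View pics/s6.png

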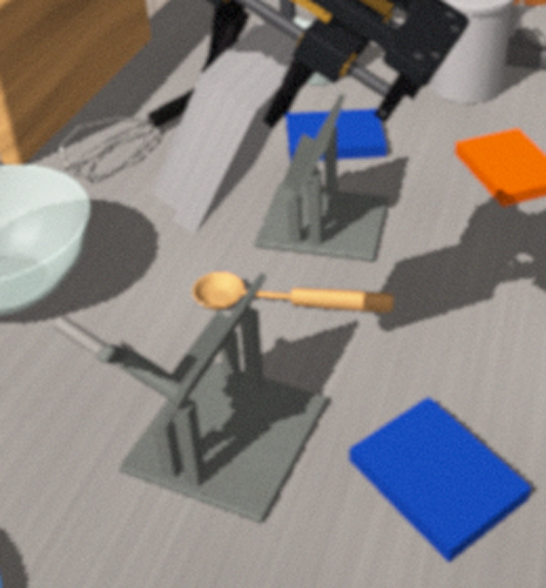

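View pics/wrist6.png

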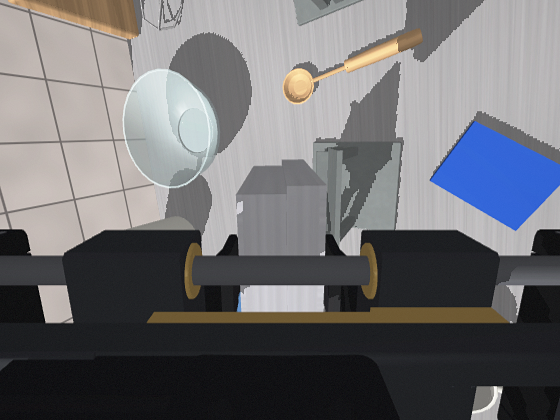

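View pics/top6.png

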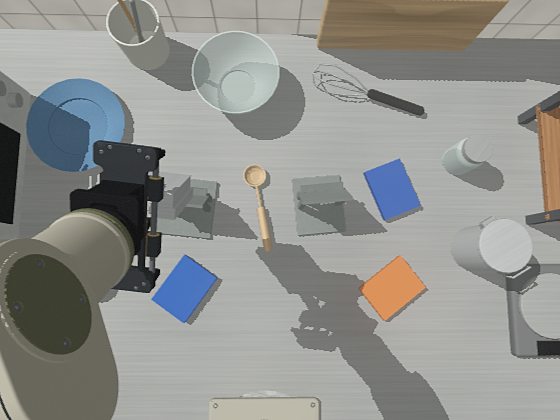

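```bash
cat > ovw.py <<'E'
from st import *
import sys
def ov(name,cal,crop,out,off=(20,0,0)):
    im=cv2.imread(name)
    big=cv2.resize(im,None,fx=4,fy=4,interpolation=cv2.INTER_CUBIC);raw=big.copy()
    s=read_state();r=R.from_quat(s['eef_rot']).as_matrix();rt=np.c_[r[:,0],-r[:,2],r[:,1]]
    c=s['ee_pos']+r@(np.array(off)/1000)
    W=lambda q:c+rt@(np.array(q)/1000)
    overlay(big,cal,boxsegs(W,(-59,59),(-44,44),(2.5,19.5))+boxsegs(W,(-55,55),(-40,40),(-19.5,2.5)),(0,0,255))
    overlay(big,cal,boxsegs(lambda q:cr(*q),(-65,0),(-50,50),(-4,0))+boxsegs(lambda q:cr(*q),(0,4),(-50,50),(0,15)),(0,255,255))
    x,y,w,h=crop;A=raw[4*y:4*(y+h),4*x:4*(x+w)];B=big[4*y:4*(y+h),4*x:4*(x+w)]
    m=np.hstack([A,B]);k=min(800/m.shape[1],600/m.shape[0]);cv2.imwrite(out,cv2.resize(m,None,fx=k,fy=k,interpolation=cv2.INTER_AREA))
E
python3 - <<'E'
from ovw import *
ov("pics/wrist6.png",get_calibration("wrist"),(210,120,210,130),"pics/ow6.png")
ov("pics/side6.png",get_calibration("side"),(180,130,100,130),"pics/os6.png")
E
```

```text
7.45 0.03838637879539207 [ 0.23 -0.24 -0.69  1.86  0.1   1.1   2.52] [ 0.3 -1.  -2.1]
turned 169.5410492330939
```

View pics/ow6.png

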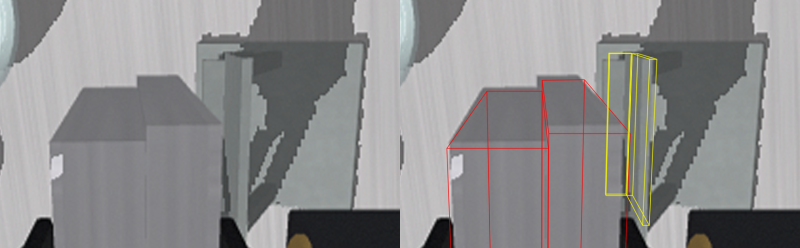

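View pics/os6.png

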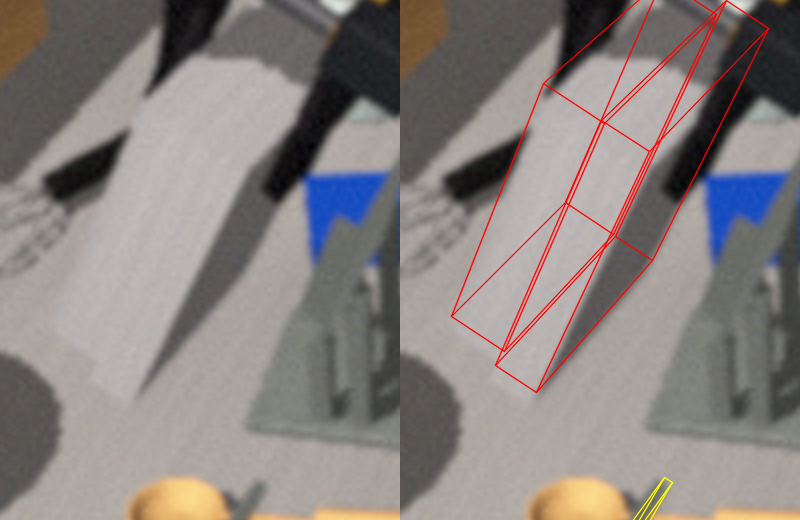

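```bash
python3 - <<'E'
from st import *
for t in((-139,1.5,31.5),(-105,1.5,29),(-83,1.5,25)): print(t,delta(cr(*t),toolR(CY,True)))
E
```

```text
7.45 0.03838637879539207 [ 0.23 -0.24 -0.69  1.86  0.1   1.1   2.52] [ 0.3 -1.  -2.1]
turned 169.5410492330939
(-139, 1.5, 31.5) (array([ 0.13 ,  0.033, -0.929]), array([-0.0002,  0.0002,  0.0005]))
(-105, 1.5, 29) (array([ 0.23 ,  0.022, -1.195]), array([-0.0002,  0.0002,  0.0005]))
(-83, 1.5, 25) (array([ 0.277,  0.017, -1.375]), array([-0.0002,  0.0002,  0.0005]))
```

```bash
python3 -m inch '[[[0.03,0.01,-0.3,0,0,0,1],[0.06,0.02,-0.6,0,0,0,1],[0.13,0.03,-0.9,0,0,0.0005,1],[0.13,0.03,-0.93,0,0,0.0005,1],[0.13,0.03,-0.93,0,0,0.0005,1]]]'
python3 - <<'E'
from ovw import *
for n in("side","wrist"): cv2.imwrite(f"pics/{n}7.png",camera(n)[:,:,::-1])
ov("pics/wrist7.png",get_calibration("wrist"),(210,110,210,140),"pics/ow7.png")
ov("pics/side7.png",get_calibration("side"),(150,190,120,150),"pics/os7.png")
E
```

```text
time: 7.95
ee_pos: [0.5078, 0.1732, 0.219]
eef_rot: [-0.575, 0.412, 0.347, 0.616]
ft_force: [-0.4, -0.0, -2.1]
width: 0.0389
7.95 0.038852745662064904 [ 0.24 -0.12 -0.77  2.01  0.23  0.88  2.38] [-0.4 -0.  -2.1]
turned 169.8787138107048
```

View pics/ow7.png

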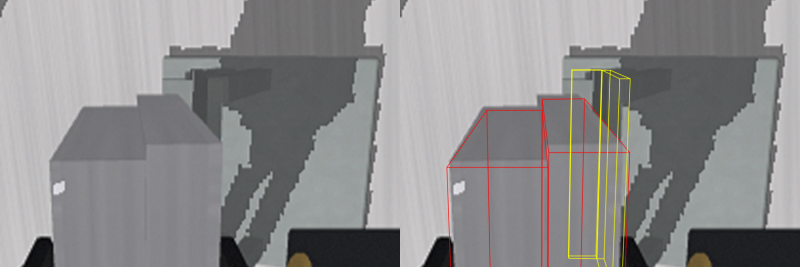

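View pics/os7.png

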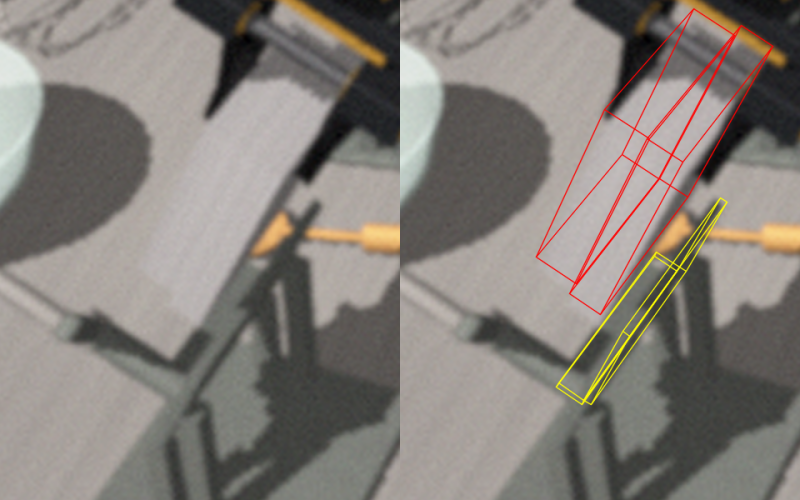

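```bash
sed -i 's/.5381,.1683,.08/.540,.1683,.08/' d.py; python3 - <<'E'
from st import *
for t in((-110,2,28),(-92,2,24),(-88,2,21)): print(t,delta(cr(*t),toolR(CY,True)))
E
```

```text
8.05 0.03869273504966679 [ 0.24 -0.12 -0.77  2.01  0.23  0.88  2.38] [-0.4 -0.3 -1.6]
turned 169.91508573133154
(-110, 2, 28) (array([ 0.088, -0.01 , -0.247]), array([-0.    ,  0.0005, -0.0006]))
(-92, 2, 24) (array([ 0.121, -0.014, -0.397]), array([-0.    ,  0.0005, -0.0006]))
(-88, 2, 21) (array([ 0.112, -0.013, -0.437]), array([-0.    ,  0.0005, -0.0006]))
```

```bash
python3 -m inch '[[[0.05,0,-0.12,0,0,0,1],[0.088,-0.01,-0.25,0,0,0,1],[0.105,-0.012,-0.32,0,0,0,1],[0.12,-0.014,-0.4,0,0,0,1],[0.12,-0.014,-0.4,0,0,0,1]]]'
python3 - <<'E'
from ovw import *
for n in("side","wrist"): cv2.imwrite(f"pics/{n}8.png",camera(n)[:,:,::-1])
ov("pics/wrist8.png",get_calibration("wrist"),(210,110,210,140),"pics/ow8.png",(26,0,-2))
ov("pics/side8.png",get_calibration("side"),(150,190,120,150),"pics/os8.png",(26,0,-2))
E
```

```text
time: 8.55
ee_pos: [0.5222, 0.1716, 0.1705]
eef_rot: [-0.576, 0.411, 0.347, 0.616]
ft_force: [-0.6, -0.1, -2.1]
width: 0.0389
8.55 0.03888350850739115 [ 0.25 -0.02 -0.8   2.05  0.35  0.79  2.27] [-0.6 -0.1 -2.1]
turned 169.97164585053173
```

View pics/ow8.png

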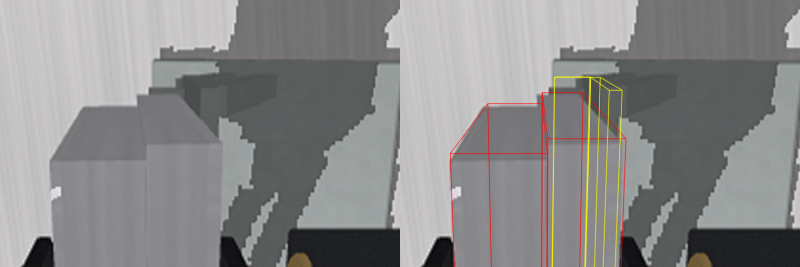

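View pics/os8.png

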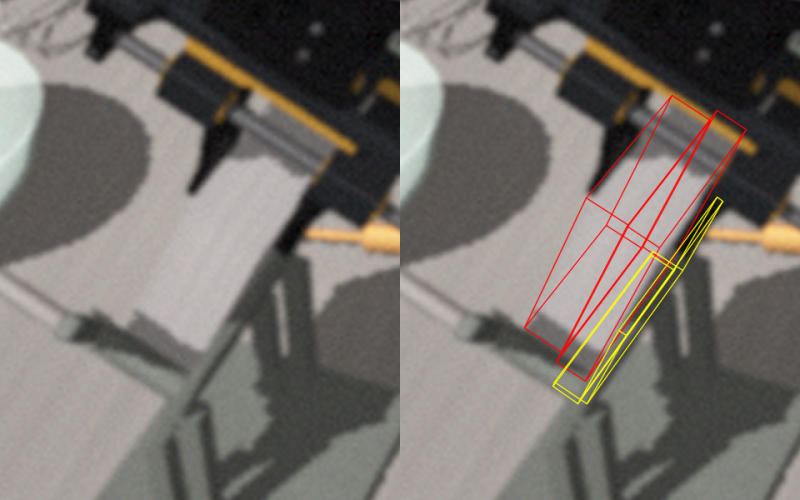

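```bash
python3 - <<'E'
from st import *
for t in((-90,1,21.5),(-88,1,20)): print(t,delta(cr(*t),toolR(CY,True)))
E
python3 -m inch '[[[-0.01,0,-0.02,0,0,0,1],[-0.02,0,-0.03,0,0,0,1],[-0.02,0,-0.03,0,0,0,1]]]'
python3 st.py
```

```text
8.65 0.038948838547546306 [ 0.25 -0.02 -0.8   2.04  0.35  0.79  2.27] [-0.   0.6 -1.4]
turned 169.98924623897426
(-90, 1, 21.5) (array([-0.006, -0.006, -0.008]), array([ 0.0001,  0.0002, -0.0008]))
(-88, 1, 20) (array([-0.011, -0.006, -0.028]), array([ 0.0001,  0.0002, -0.0008]))
time: 8.95
ee_pos: [0.5212, 0.1721, 0.169]
eef_rot: [-0.576, 0.41, 0.346, 0.617]
ft_force: [4.6, -0.7, 2.5]
width: 0.0388
8.95 0.038762623930260136 [ 0.25 -0.02 -0.8   2.05  0.36  0.78  2.27] [ 4.6 -0.7  2.5]
turned 169.96546568557568
```

```bash
cat >> st.py <<'E'
print('TCP in cradle',(RC.inv().apply(s['ee_pos']-CF)*1000).round(1),'F in cradle',RC.inv().apply(s['ft_force']-[-.2,0,-2.1]).round(1),'T',s['torque'].round(2))
E
python3 st.py; python3 - <<'E'
from d import *
print((RC.apply([1,0,0])/120).round(5),(RC.apply([0,1,0])/120).round(5),(RC.apply([0,0,1])/120).round(5))
E
```

```text
8.95 0.038762623930260136 [ 0.25 -0.02 -0.8   2.05  0.36  0.78  2.27] [ 4.6 -0.7  2.5]
turned 169.96546568557568
TCP in cradle [-88.7   1.7  20.3] F in cradle [-2.1 -0.1  6.3] T [ 0.17 -1.02 -0.24]
[ 0.0035  -0.00039 -0.00755] [0.00092 0.00828 0.     ] [ 0.00751 -0.00084  0.00352]
```

```bash
python3 -m inch '[[[0.009,-0.002,-0.013,0,0,0,1],[0.014,-0.002,-0.025,0,0,0,1],[0.014,-0.002,-0.025,0,0,0,1]]]'; python3 st.py
```

```text
time: 9.25
ee_pos: [0.5228, 0.1719, 0.1657]
eef_rot: [-0.576, 0.41, 0.347, 0.616]
ft_force: [4.1, -0.8, 7.0]
width: 0.0383
9.25 0.03833286002779702 [ 0.24 -0.01 -0.8   2.05  0.37  0.78  2.26] [ 4.1 -0.8  7. ]
turned 169.97124286291992
TCP in cradle [-85.1   1.7  20.4] F in cradle [-6.4 -0.3  7.8] T [ 0.15 -1.15 -0.24]
```

```bash
python3 -m inch '[[[0.006,0,-0.012,0,0,0,1],[0.006,0,-0.012,0,0,0,1]]]'; python3 - <<'E'
from ovw import *
for n in("side","wrist"): cv2.imwrite(f"pics/{n}9.png",camera(n)[:,:,::-1])
ov("pics/wrist9.png",get_calibration("wrist"),(210,110,210,140),"pics/ow9.png",(26,0,-1))
ov("pics/side9.png",get_calibration("side"),(150,190,120,150),"pics/os9.png",(26,0,-1))
E
```

```text
time: 9.45
ee_pos: [0.5237, 0.1719, 0.1657]
eef_rot: [-0.577, 0.41, 0.346, 0.616]
ft_force: [-9.3, -5.5, 27.1]
width: 0.0387
9.45 0.03867130432989318 [ 0.24 -0.01 -0.8   2.05  0.37  0.78  2.25] [-9.3 -5.5 27.1]
turned 169.99667781700506
TCP in cradle [-84.7   1.7  21.2] F in cradle [-30.   -6.5   4.7] T [-0.99  0.08 -0.56]
```

View pics/os9.png

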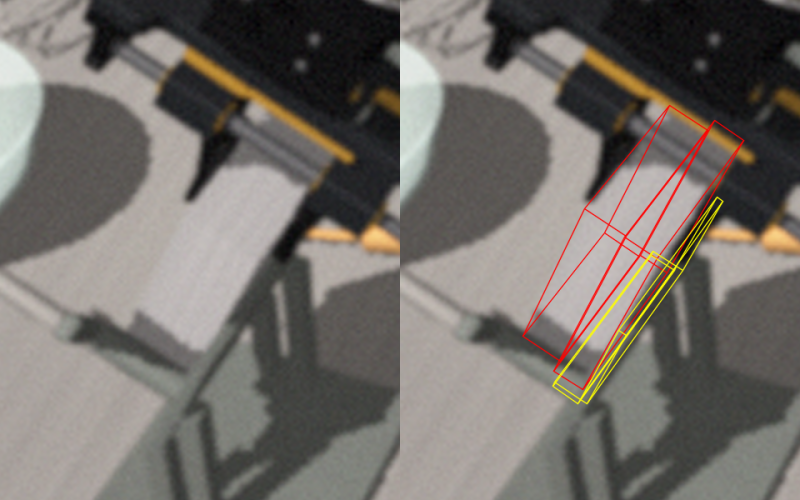

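View pics/ow9.png

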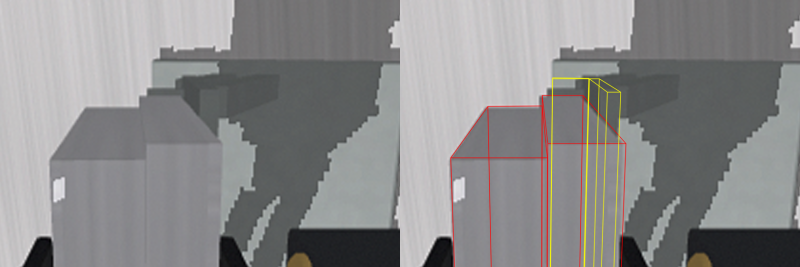

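```bash
python3 -m inch '[[[-0.008,0,0.012,0,0,0,1],[-0.008,0,0.012,0,0,0,1],[-0.008,0,0.012,0,0,0,0.53],[-0.008,0,0.012,0,0,0,0.5],[-0.008,0,0.012,0,0,0,0.45],[-0.008,0,0.012,0,0,0,0.4],[-0.008,0,0.012,0,0,0,0.3],[-0.008,0,0.012,0,0,0,0.3],[-0.008,0,0.012,0,0,0,0.3]]]' ; python3 - <<'E'
from ovw import *
for n in("side","wrist"): cv2.imwrite(f"pics/{n}10.png",camera(n)[:,:,::-1])
ov("pics/wrist10.png",get_calibration("wrist"),(210,110,210,140),"pics/ow10.png",(26,0,-1))
ov("pics/side10.png",get_calibration("side"),(150,190,120,150),"pics/os10.png",(26,0,-1))
E
```

```text
time: 10.45
ee_pos: [0.5211, 0.1716, 0.1641]
eef_rot: [-0.576, 0.411, 0.347, 0.615]
ft_force: [-0.6, 0.0, -0.1]
width: 0.0598
10.45 0.05979065443960638 [ 0.24 -0.01 -0.8   2.06  0.37  0.78  2.26] [-0.6  0.  -0.1]
turned 170.003772334922
TCP in cradle [-84.3   1.2  18.1] F in cradle [-1.9 -0.   0.5] T [0.19 0.47 0.01]
```

View pics/os10.png

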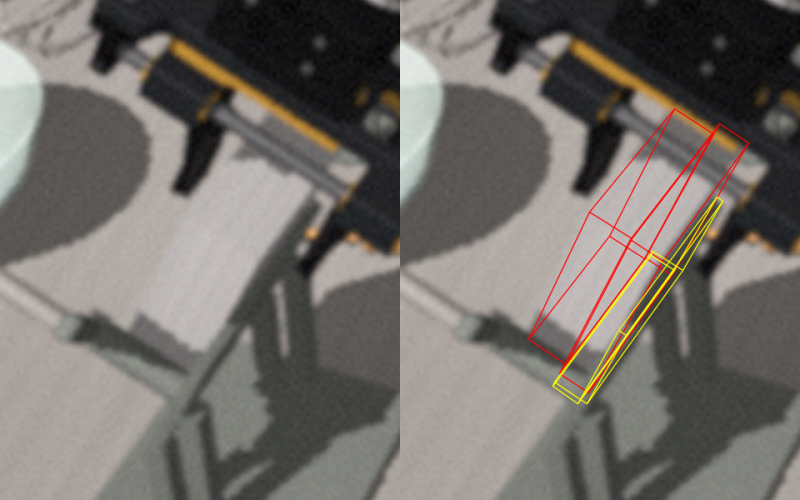

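View pics/ow10.png

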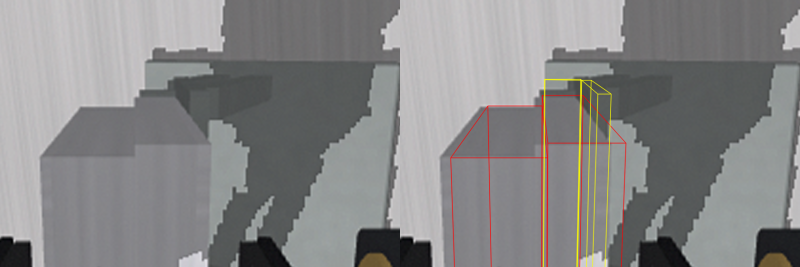

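```bash
python3 -m inch '[[[-0.03,0.005,0.075,0,0,0,0.3],[-0.1,0.012,0.226,0,0,0,0.3],[-0.21,0.024,0.453,0,0,0,0.3],[-0.36,0.04,0.79,0,0,0,0.3],[-0.42,0.047,0.91,0,0,0,0.3],[-0.42,0.047,0.91,0,0,0,0.3]]]' ; python3 - <<'E'
from ovw import *
for n in("side","wrist","top"): cv2.imwrite(f"pics/{n}11.png",camera(n)[:,:,::-1])
im=cv2.imread("pics/side11.png");a=cv2.resize(im[190:360,130:290],None,fx=3.4,fy=3.4,interpolation=cv2.INTER_CUBIC)
cv2.imwrite("pics/s11.png",a)
E
```

```text
time: 11.15
ee_pos: [0.4711, 0.1786, 0.2772]
eef_rot: [-0.577, 0.409, 0.346, 0.617]
ft_force: [1.3, 0.2, -0.2]
width: 0.0609
11.15 0.060850496070393625 [ 0.23 -0.27 -0.73  1.98  0.09  1.    2.48] [ 1.3  0.2 -0.2]
turned 170.0547868396793
TCP in cradle [-208.2    2.6   20.2] F in cradle [-1.1  0.4  2.1] T [0.23 0.43 0.01]
```

View pics/s11.png

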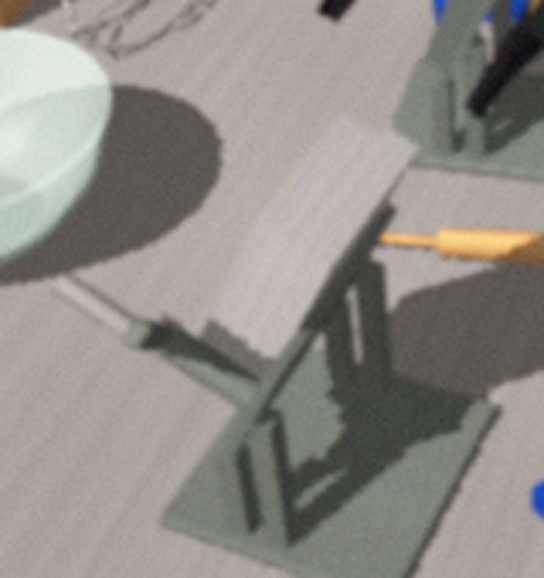

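View pics/wrist11.png

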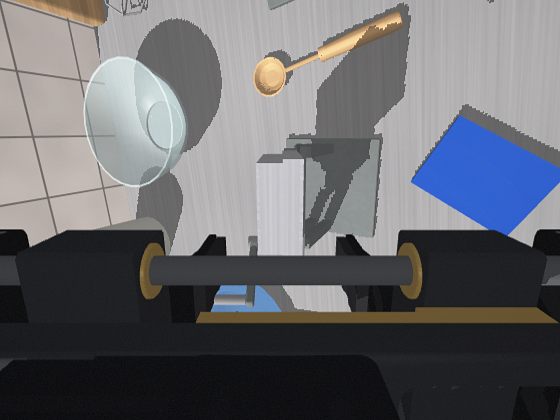

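View pics/top11.png

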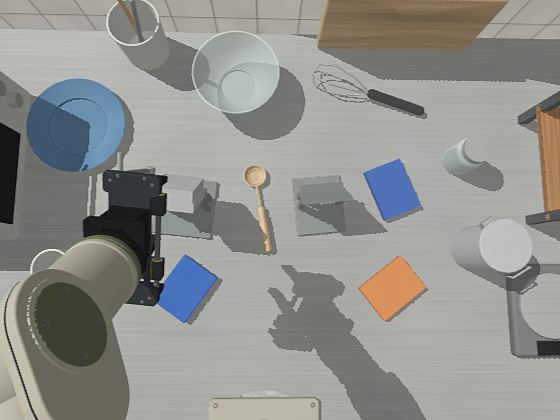

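```bash
cat > ovc.py <<'E'
from st import *
def kp(a,rr,z): return cr(-30-rr*np.sin(a),62-rr*np.cos(a),z)
def ovc(name,cal,crop,out,a,tin=(-59,0,19.5)):
    big=cv2.resize(cv2.imread(name),None,fx=4,fy=4,interpolation=cv2.INTER_CUBIC);raw=big.copy()
    W=lambda q:cr(tin[0]+q[0],tin[1]-q[1],tin[2]-q[2])
    overlay(big,cal,boxsegs(W,(-59,59),(-44,44),(2.5,19.5))+boxsegs(W,(-55,55),(-40,40),(-19.5,2.5)),(0,0,255))
    overlay(big,cal,boxsegs(lambda q:cr(*q),(-65,0),(-50,50),(-4,0))+boxsegs(lambda q:cr(*q),(0,4),(-50,50),(0,15)),(0,255,255))
    sg=[(kp(a,0,54),kp(a,74,54)),(kp(a,68,54),kp(a,68,90)),(cr(-30,62,0),cr(-30,62,54))]
    overlay(big,cal,sg,(255,0,255))
    x,y,w,h=crop;m=np.hstack([i[4*y:4*(y+h),4*x:4*(x+w)] for i in(raw,big)])
    k=min(800/m.shape[1],600/m.shape[0]);cv2.imwrite(out,cv2.resize(m,None,fx=k,fy=k,interpolation=cv2.INTER_AREA))
E
python3 - <<'E'
from ovc import *
ovc("pics/wrist11.png",get_calibration("wrist"),(180,120,210,200),"pics/ow11.png",2.21)
ovc("pics/side11.png",get_calibration("side"),(140,210,120,130),"pics/os11.png",2.21)
q=s['joint_positions']
X=np.array([0,0,-1.]);Y=RC.apply([0,1,0]);RK=R.from_matrix(np.c_[X,Y,np.cross(X,Y)])
def tgt(a,z=76): return kp(a,68,z)+[0,0,-.019]
p=tgt(2.21)
q,a_,b=move(q,p+[0,0,.12],RK);print(q.round(2),a_,b)
q,a_,b=move(q,p,RK);print(q.round(2),a_,b)
for a in np.linspace(2.21,0,9)[1:]:
    q,a_,b=move(q,tgt(a),RK);print(round(a,2),tgt(a).round(4),q.round(2),round(a_,4),round(b,4))
E
```

```text
11.3 0.06104910354048692 [ 0.23 -0.26 -0.74  1.99  0.09  1.    2.48] [-0.5 -0.1  0.4]
turned 169.99754084246996
TCP in cradle [-204.3    1.    18.2] F in cradle [-2.4 -0.1  0.8] T [0.1  0.48 0.02]
[ 0.03  0.45 -0.76  1.27  0.3   1.54  0.77] 1.1194935172641235e-10 7.172208871592896e-09
[ 0.04  0.51 -0.74  1.45  0.35  1.32  0.73] 8.389305045608097e-10 1.5266668617560365e-09
1.93 [0.5787 0.2507 0.1779] [ 0.07  0.48 -0.75  1.47  0.33  1.32  0.76] 0.0 0.0
1.66 [0.5749 0.2327 0.1817] [ 0.11  0.45 -0.75  1.5   0.31  1.32  0.79] 0.0 0.0
1.38 [0.5733 0.2141 0.1808] [ 0.14  0.43 -0.75  1.52  0.3   1.31  0.82] 0.0 0.0
1.1 [0.5738 0.1962 0.1754] [ 0.18  0.42 -0.75  1.54  0.29  1.29  0.85] 0.0 0.0
0.83 [0.5766 0.1804 0.1657] [ 0.2   0.42 -0.74  1.56  0.29  1.27  0.87] 0.0 0.0
0.55 [0.5813 0.1678 0.1527] [ 0.21  0.43 -0.73  1.57  0.3   1.25  0.89] 0.0 0.0
0.28 [0.5877 0.1595 0.1371] [ 0.22  0.46 -0.72  1.58  0.31  1.23  0.9 ] 0.0 0.0
0.0 [0.5952 0.1561 0.1203] [ 0.22  0.48 -0.71  1.58  0.33  1.2   0.9 ] 0.0 0.0
```

View pics/ow11.png

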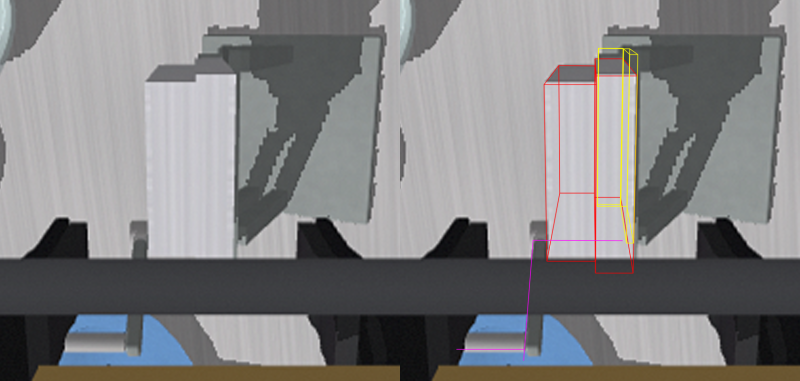

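View pics/os11.png

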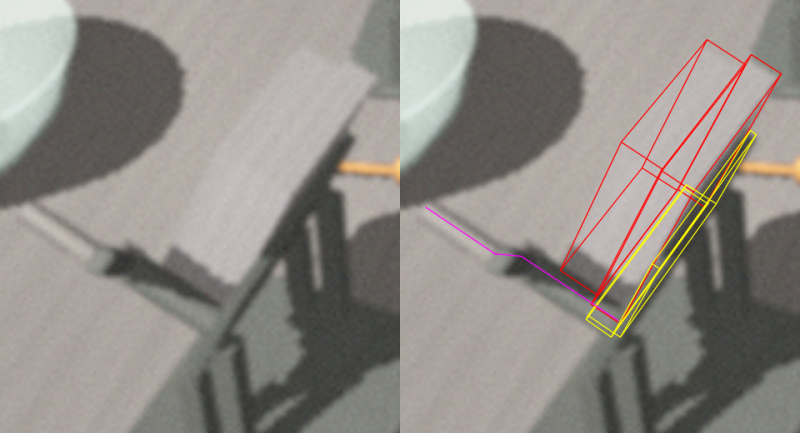

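```bash
cat >> ovc.py <<'E'
X=np.array([0,0,-1.]);Y=RC.apply([0,1,0]);RK=R.from_matrix(np.c_[X,Y,np.cross(X,Y)])
def tgt(a,z=76): return kp(a,68,z)+[0,0,-.019]
E
python3 - <<'E'
from ovc import *
p=tgt(2.17)+[0,0,.1];print(p,delta(p,RK))
E
```

```text
11.3 0.06104910354048692 [ 0.23 -0.26 -0.74  1.99  0.09  1.    2.48] [-0.5 -0.1  0.4]
turned 169.99754084246996
TCP in cradle [-204.3    1.    18.2] F in cradle [-2.4 -0.1  0.8] T [0.1  0.48 0.02]
[0.58338568 0.2644367  0.27120047] (array([ 0.939,  0.729, -0.014]), array([ 0.0603,  0.0481, -0.2464]))
```

```bash
python3 -m inch '[[[0,0,0.3,0,0,0,0.3],[0.1,0.1,0.3,0.005,0.004,-0.02,0.3],[0.2,0.15,0.3,0.01,0.008,-0.04,0.3],[0.35,0.25,0.3,0.015,0.012,-0.06,0.3],[0.5,0.35,0.3,0.02,0.016,-0.08,0.3],[0.65,0.45,0.3,0.025,0.02,-0.1,0.3],[0.8,0.6,0.3,0.03,0.024,-0.123,0.3],[0.94,0.73,0.2,0.035,0.028,-0.145,0.3],[0.94,0.73,0.1,0.04,0.032,-0.165,0.3]]]'
python3 - <<'E'
from ovc import *
p=tgt(2.17)+[0,0,.1];print(p,delta(p,RK))
E
```

```text
time: 12.2
ee_pos: [0.5845, 0.2667, 0.2816]
eef_rot: [-0.181, 0.656, 0.098, 0.726]
ft_force: [-1.1, -0.2, -1.2]
width: 0.0609
12.2 0.06088239797684688 [ 0.05  0.42 -0.86  1.35  0.47  1.49  1.17] [-1.1 -0.2 -1.2]
turned 110.33139521379948
TCP in cradle [-168.6  102.7  115.4] F in cradle [-1.2 -0.3 -0.4] T [0.23 0.06 0.03]
[0.58338568 0.2644367  0.27120047] (array([-0.009, -0.019, -0.086]), array([ 0.0199,  0.015 , -0.0809]))
```

```bash
python3 -m inch '[[[-0.01,-0.02,-0.09,0.01,0.0075,-0.04,0.3],[-0.01,-0.02,-0.09,0.02,0.015,-0.081,0.3],[-0.01,-0.02,-0.09,0.02,0.015,-0.081,0.3],[-0.01,-0.02,-0.09,0.02,0.015,-0.081,0.3]]]'
python3 - <<'E'
from ovc import *
p=tgt(2.17);print(p,delta(p,RK))
for n in("side","wrist","top"): cv2.imwrite(f"pics/{n}12.png",camera(n)[:,:,::-1])
ovc("pics/wrist12.png",get_calibration("wrist"),(150,60,270,200),"pics/ow12.png",2.17)
im=cv2.imread("pics/side12.png");cv2.imwrite("pics/s12.png",cv2.resize(im[150:330,100:280],None,fx=3.3,fy=3.3,interpolation=cv2.INTER_CUBIC))
E
```

```text
time: 12.6
ee_pos: [0.5829, 0.2617, 0.2724]
eef_rot: [0.039, 0.706, -0.042, 0.706]
ft_force: [-0.7, -0.2, 0.3]
width: 0.0611
12.6 0.061069907824235645 [ 0.06  0.45 -0.79  1.31  0.32  1.51  0.76] [-0.7 -0.2  0.3]
turned 81.74111220300027
TCP in cradle [-160.7   97.5  110.6] F in cradle [-2.3 -0.3  0.6] T [ 0.03 -0.19  0.02]
[0.58338568 0.2644367  0.17120047] (array([ 0.004,  0.023, -0.843]), array([0.0005, 0.0001, 0.0006]))
```

View pics/wrist12.png

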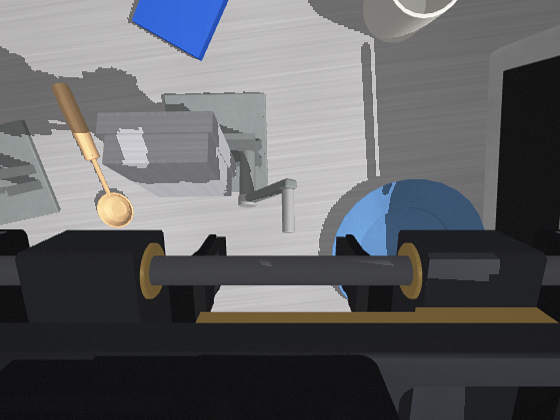

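View pics/ow12.png

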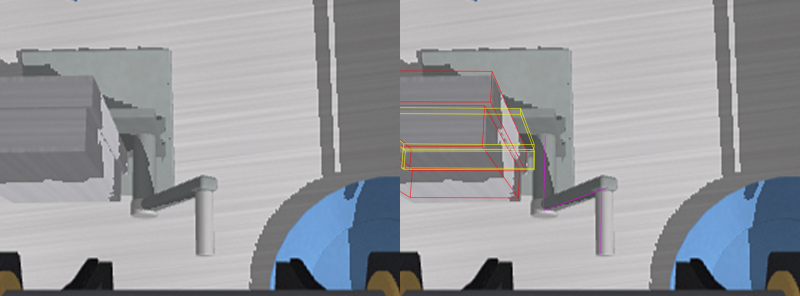

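View pics/s12.png

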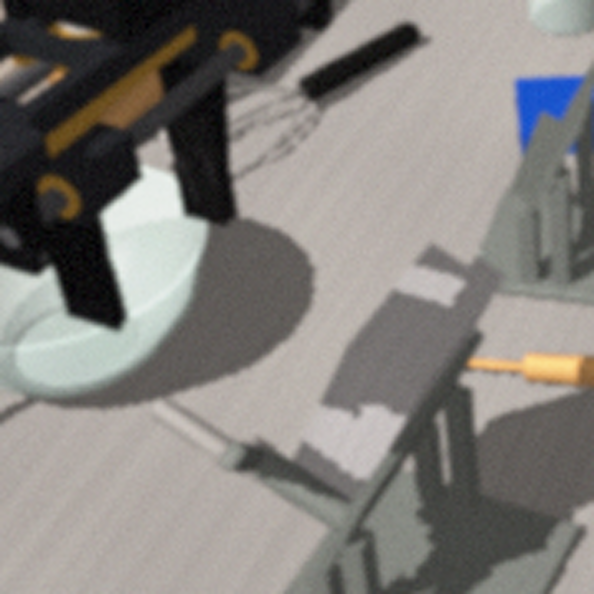

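```bash
python3 -m inch '[[[0.004,0.03,-0.3,0,0,0,0.3],[0.004,0.03,-0.6,0,0,0,0.3],[0.004,0.03,-0.84,0,0,0,0.3],[0.004,0.03,-0.84,0,0,0,0.3]]]'
python3 - <<'E'
from ovc import *
for n in("side","wrist"): cv2.imwrite(f"pics/{n}13.png",camera(n)[:,:,::-1])
im=cv2.imread("pics/side13.png");cv2.imwrite("pics/s13.png",cv2.resize(im[150:330,100:280],None,fx=3.3,fy=3.3,interpolation=cv2.INTER_CUBIC))
E
```

```text
time: 13.15
ee_pos: [0.5807, 0.265, 0.1692]
eef_rot: [0.034, 0.707, -0.04, 0.706]
ft_force: [0.6, -0.1, -0.5]
width: 0.061
13.15 0.06096830375923338 [ 0.06  0.51 -0.78  1.46  0.36  1.33  0.72] [ 0.6 -0.1 -0.5]
turned 82.37249738368853
TCP in cradle [-68.3 100.6  64.7] F in cradle [-1.1  0.   1.4] T [ 0.08 -0.13  0.02]
```

View pics/s13.png

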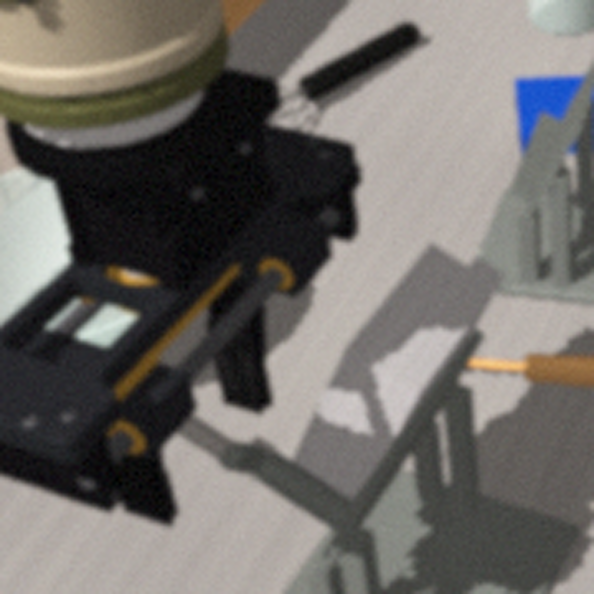

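View pics/wrist13.png

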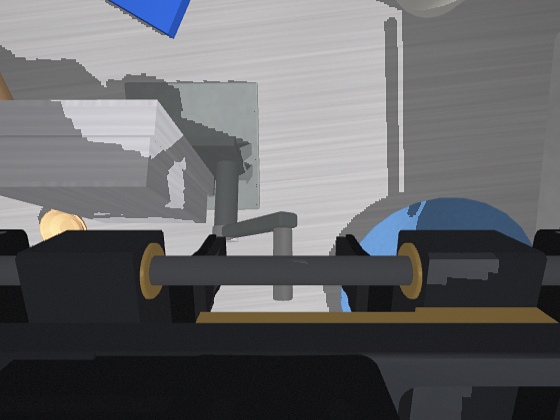

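```bash
python3 -m inch '[[[0.025,0,0.02,0,0,0,0.6],[0.025,0,0.02,0,0,0,0.8],[0.025,0,0.02,0,0,0,1],[0.025,0,0.02,0,0,0,1],[0.025,0,0.02,0,0,0,1],[0.025,0,0.02,0,0,0,1]]]' 10
python3 - <<'E'
from ovc import *
tc=s['ee_pos'];g=RC.inv().apply(tc+[0,0,.019]-CF)*1000;print('grasp pt',g.round(1))
y=g[1];a=np.arccos((62-y)/68);print('angle',a,'x exp',-30-68*np.sin(a))
for aa in np.linspace(a,0,13)[1:]:
    print(round(aa,3),((tgt(aa)-tgt(a))/.12).round(3))
print(tgt(a)-tc)
E
```

```text
time: 13.85
ee_pos: [0.586, 0.2661, 0.1764]
eef_rot: [0.037, 0.704, -0.04, 0.708]
ft_force: [-0.6, -0.4, -0.3]
width: 0.0208
13.85 0.020808159331728353 [ 0.06  0.51 -0.78  1.44  0.36  1.34  0.73] [-0.6 -0.4 -0.3]
turned 82.05393844992959
TCP in cradle [-72.7 102.2  72.4] F in cradle [-1.8 -0.5  0.5] T [ 0.15 -0.15 -0.01]
grasp pt [-89.9 102.2  80.4]
angle 2.204092290632641 x exp -84.81352996811569
2.02 [-0.032 -0.086  0.049]
1.837 [-0.058 -0.181  0.082]
1.653 [-0.077 -0.282  0.098]
1.469 [-0.088 -0.385  0.097]
1.286 [-0.091 -0.488  0.079]
1.102 [-0.086 -0.585  0.044]
0.918 [-0.073 -0.676 -0.006]
0.735 [-0.051 -0.755 -0.07 ]
0.551 [-0.023 -0.821 -0.145]
0.367 [ 0.011 -0.871 -0.23 ]
0.184 [ 0.05  -0.904 -0.32 ]
0.0 [ 0.092 -0.918 -0.414]
[-0.00181636  0.00020245 -0.00645452]
```

```bash
python3 -m inch '[[[-0.01,0,-0.04,0,0,0,1],[-0.01,0,-0.04,0,0,0,1],[-0.01,0,-0.04,0,0,0,1],[-0.01,0,-0.04,0,0,0,1]]]' 10
cat > kst.py <<'E'
from ovc import *
g=RC.inv().apply(s['ee_pos']+[0,0,.019]-CF)*1000;print('grasp pt',g.round(1))
a=np.arctan2(-30-g[0],62-g[1]);print('angle',a,'rad',np.hypot(g[0]+30,g[1]-62))
E
python3 kst.py; python3 kst.py|tail -2
```

```text
time: 14.25
ee_pos: [0.5844, 0.2658, 0.171]
eef_rot: [0.037, 0.705, -0.04, 0.707]
ft_force: [0.0, -0.5, -3.7]
width: 0.0095
14.25 0.00950098120695863 [ 0.06  0.51 -0.77  1.45  0.37  1.33  0.72] [ 0.  -0.5 -3.7]
turned 82.07633680089968
TCP in cradle [-68.4 101.8  68.7] F in cradle [ 1.5 -0.5 -0.4] T [-0.02  0.06  0.04]
grasp pt [-85.6 101.8  76.7]
angle 2.1924792145364242 rad 68.4130612454088
grasp pt [-85.6 101.8  76.7]
angle 2.1924792145364242 rad 68.4130612454088
```

```bash
python3 - <<'E'
from kst import *
a0=2.19
for aa in np.arange(a0,-.01,-.15): print(round(aa,2),((tgt(aa)-tgt(a0))/.12).round(3))
E
```

```text
14.25 0.00950098120695863 [ 0.06  0.51 -0.77  1.45  0.37  1.33  0.72] [ 0.  -0.5 -3.7]
turned 82.07633680089968
TCP in cradle [-68.4 101.8  68.7] F in cradle [ 1.5 -0.5 -0.4] T [-0.02  0.06  0.04]
grasp pt [-85.6 101.8  76.7]
angle 2.1924792145364242 rad 68.4130612454088
2.19 [0. 0. 0.]
2.04 [-0.027 -0.07   0.04 ]
1.89 [-0.049 -0.147  0.069]
1.74 [-0.067 -0.227  0.088]
1.59 [-0.079 -0.311  0.095]
1.44 [-0.087 -0.396  0.091]
1.29 [-0.089 -0.479  0.075]
1.14 [-0.085 -0.56   0.048]
0.99 [-0.076 -0.635  0.011]
0.84 [-0.062 -0.705 -0.036]
0.69 [-0.043 -0.766 -0.091]
0.54 [-0.019 -0.818 -0.154]
0.39 [ 0.009 -0.859 -0.223]
0.24 [ 0.04  -0.889 -0.296]
0.09 [ 0.073 -0.907 -0.372]
```

```bash
python3 -m inch '[[[-0.015,-0.035,0.022,0,0,0,1],[-0.027,-0.07,0.04,0,0,0,1],[-0.049,-0.147,0.069,0,0,0,1],[-0.067,-0.227,0.088,0,0,0,1],[-0.079,-0.311,0.095,0,0,0,1],[-0.079,-0.311,0.095,0,0,0,1]]]' 10; python3 kst.py
```

```text
time: 14.85
ee_pos: [0.575, 0.2268, 0.1839]
eef_rot: [0.037, 0.704, -0.04, 0.708]
ft_force: [-6.8, -0.1, 5.5]
width: 0.0095
14.85 0.009519281783700777 [ 0.14  0.45 -0.79  1.5   0.33  1.32  0.79] [-6.8 -0.1  5.5]
turned 81.98043643293192
TCP in cradle [-82.2  62.   69.5] F in cradle [-9.6 -0.8 -2.7] T [0.01 1.28 0.03]
grasp pt [-99.4  62.   77.6]
angle 1.5709545299907073 rad 69.42534267468423
```

```bash
python3 -m inch '[[[-0.008,-0.085,-0.004,0,0,0,1],[-0.01,-0.168,-0.02,0,0,0,1],[-0.006,-0.249,-0.047,0,0,0,1],[0.003,-0.324,-0.084,0,0,0,1],[0.017,-0.394,-0.131,0,0,0,1],[0.017,-0.394,-0.131,0,0,0,1]]]' 10; python3 kst.py
```

```text
time: 15.45
ee_pos: [0.5782, 0.179, 0.1662]
eef_rot: [0.037, 0.704, -0.041, 0.708]
ft_force: [2.4, -0.8, 1.1]
width: 0.0095
15.45 0.009482959489838683 [ 0.22  0.43 -0.78  1.56  0.32  1.28  0.86] [ 2.4 -0.8  1.1]
turned 81.92583892398518
TCP in cradle [-62.6  14.9  69.8] F in cradle [-1.7 -0.5  3.8] T [-0.14 -0.73 -0.02]
grasp pt [-79.8  14.9  77.8]
angle 0.8132980699625902 rad 68.53638226856779
```

```bash
python3 -m inch '[[[0.019,-0.061,-0.055,0,0,0,1],[0.043,-0.113,-0.118,0,0,0,1],[0.071,-0.154,-0.187,0,0,0,1],[0.102,-0.184,-0.26,0,0,0,1],[0.102,-0.184,-0.26,0,0,0,1]]]' 10; python3 kst.py
```

```text
time: 15.95
ee_pos: [0.5905, 0.159, 0.1347]
eef_rot: [0.037, 0.704, -0.04, 0.708]
ft_force: [4.9, 2.0, 0.6]
width: 0.0098
15.95 0.009844400580040978 [ 0.24  0.47 -0.76  1.58  0.34  1.22  0.89] [4.9 2.  0.6]
turned 81.99912200372148
TCP in cradle [-27.9  -3.7  69.5] F in cradle [-0.4  2.6  5.5] T [ 0.38 -1.11  0.03]
grasp pt [-45.1  -3.7  77.5]
angle 0.2264201618863801 rad 67.41161074609929
```

```bash
python3 -m inch '[[[0.017,-0.01,-0.038,0,0,0,1],[0.035,-0.018,-0.08,0,0,0,1],[0.054,-0.02,-0.122,0,0,0,1],[0.054,-0.02,-0.122,0,0,0,1]]]' 10; python3 - <<'E'
from kst import *
for n in("side","wrist","top"): cv2.imwrite(f"pics/{n}14.png",camera(n)[:,:,::-1])
ovc("pics/wrist14.png",get_calibration("wrist"),(150,30,300,230),"pics/ow14.png",0.0)
im=cv2.imread("pics/side14.png");cv2.imwrite("pics/s14.png",cv2.resize(im[150:330,120:300],None,fx=3.3,fy=3.3,interpolation=cv2.INTER_CUBIC))
E
```

```text
time: 16.35
ee_pos: [0.5967, 0.1566, 0.1206]
eef_rot: [0.037, 0.704, -0.04, 0.708]
ft_force: [4.8, -0.2, 1.5]
width: 0.0093
16.35 0.009290667031635029 [ 0.24  0.49 -0.75  1.58  0.36  1.21  0.88] [ 4.8 -0.2  1.5]
turned 82.02200208891153
TCP in cradle [-12.4  -5.3  69.4] F in cradle [-1.1  0.3  6.1] T [ 0.14 -1.15  0.01]
grasp pt [-29.6  -5.3  77.4]
angle -0.005232065943211726 rad 67.32631890951501
```

View pics/s14.png

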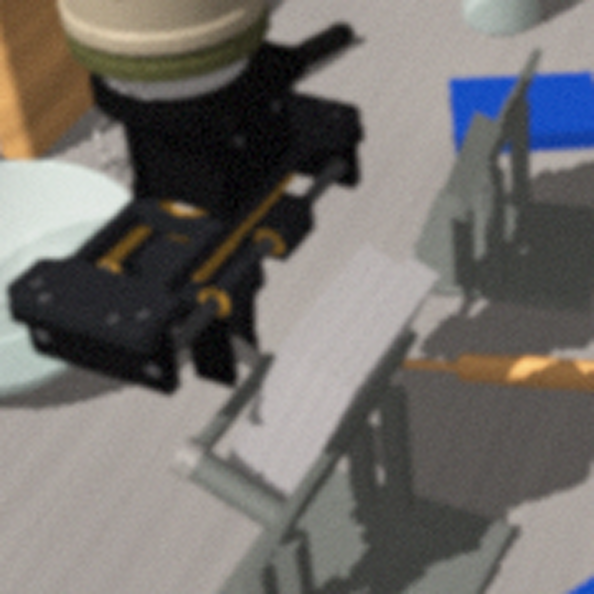

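View pics/ow14.png

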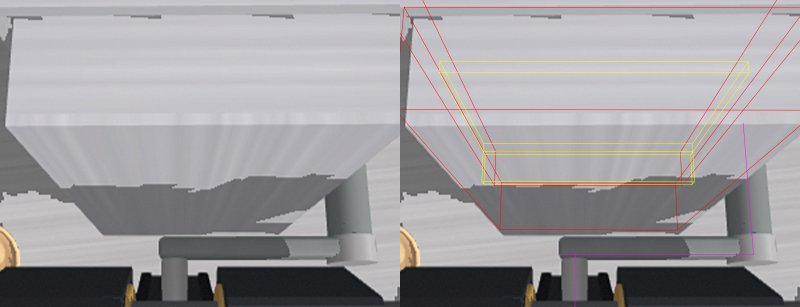

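```bash
python3 -m inch '[[[0,0,0,0,0,0,0.8],[0,0,0,0,0,0,0.7],[0,0,0,0,0,0,0.5],[0,0,0,0,0,0,0.5],[0,0,0,0,0,0,0.5],[0,0,0.1,0,0,0,0.5],[0,0,0.4,0,0,0,0.5],[0,0,0.8,0,0,0,0.5],[0,0,1,0,0,0,0.5]]]' 10; python3 -m inch '[[[0,-0.4,0.5,0,0,0,0.5],[0,-0.8,0.8,0,0,0,0.5],[-0.3,-1,1,0,0,0,0.5],[-0.6,-1,1,0,0,0,0.5],[-0.6,-1,1,0,0,0,0.5]]]';python3 - <<'E'
from kst import *
for n in("side","wrist","top"): cv2.imwrite(f"pics/{n}15.png",camera(n)[:,:,::-1])
ovc("pics/side15.png",get_calibration("side"),(130,210,130,130),"pics/os15.png",0.0)
ovc("pics/top15.png",get_calibration("top"),(110,140,110,110),"pics/ot15.png",0.0)
E
```

```text
time: 17.4
ee_pos: [0.5969, 0.1578, 0.2465]
eef_rot: [0.037, 0.703, -0.039, 0.709]
ft_force: [0.2, -0.8, 0.5]
width: 0.0436
time: 17.9
ee_pos: [0.5221, 0.0355, 0.3657]
eef_rot: [0.037, 0.702, -0.041, 0.71]
ft_force: [0.5, 0.9, 0.6]
width: 0.0437
17.9 0.043699150835593184 [ 0.54  0.12 -0.77  1.45  0.09  1.6   1.24] [0.5 0.9 0.6]
turned 81.8685319071615
TCP in cradle [-260.2 -133.9  117.9] F in cradle [-2.2  1.   1.7] T [ 0.21 -0.18 -0.01]
grasp pt [-277.4 -133.9  126. ]
angle 0.9010700889362867 rad 315.62421252198595
```

View pics/os15.png

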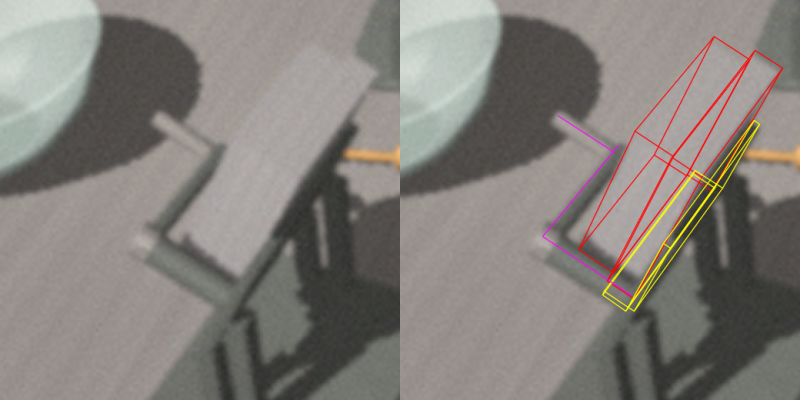

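View pics/top15.png

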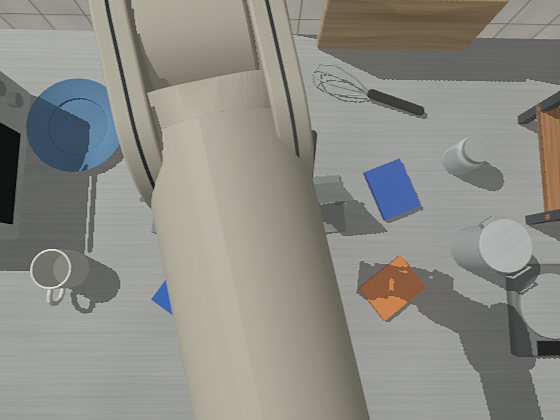

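View pics/wrist15.png

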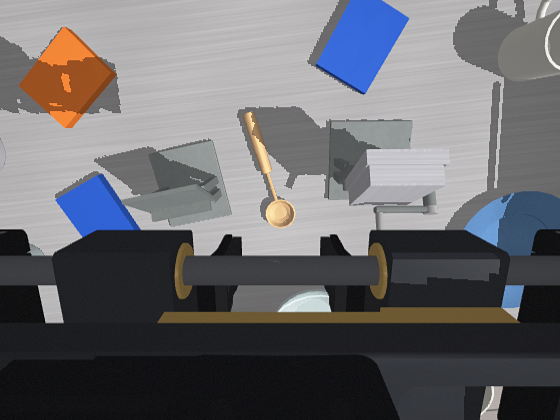

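```bash
python3 - <<'E'
from ovc import *
ovc("pics/wrist15.png",get_calibration("wrist"),(320,110,140,125),"pics/ow15.png",0.0)
E
```

```text
18.05 0.0434709107111394 [ 0.54  0.13 -0.77  1.45  0.1   1.59  1.23] [ 1.   0.1 -1. ]
turned 82.0279440830209
TCP in cradle [-256.2 -132.2  118.1] F in cradle [-0.5  0.3  1.5] T [ 0.11 -0.14 -0.01]
```

View pics/ow15.png

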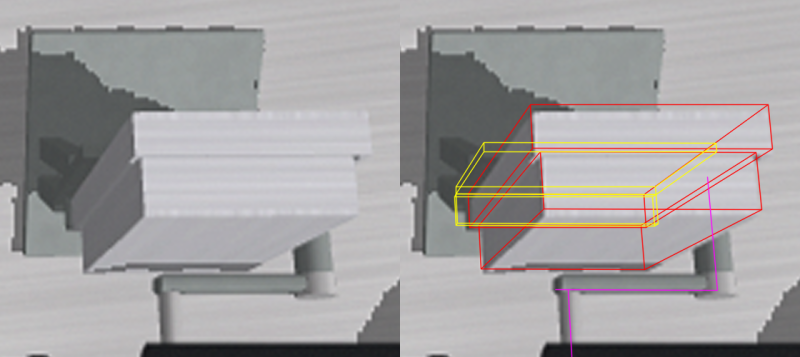

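```bash
python3 -c "
from bench import *
print(close_job())"
```

```text
the job is handed in; nothing more can be done
None
```

The tin is put away and the job is handed in, at about 18 s of the 61 s allowed. I gripped it on the draining rest at 50 N, turned it half over in the air and laid it lid-down in the cradle against the ledge. Then I pinched the peg and swung the keeper bar across it.

**Last checks**
- **Lid:** it stayed shut throughout. The grip opening held at about 39 mm from the grasp to the release, and the last pictures show the lid on and against the plate.
- **Tin position:** the camera overlay puts it centred to within about 1–2 mm. I felt the lower edge meet the ledge, with a brief peak of about 30 N, before I let go.
- **Keeper bar:** the gripper position gave −0.005 rad when I released it. The last picture agrees to about 0.02–0.03 rad, possibly very slightly open.
- **Robot:** it touches nothing, and nothing else on the counter appears to have been moved.

**Disagreements**
- The tin sat about 6 mm further along the fingers than I had planned. I corrected for this before placing it.
- The side camera read about 1–2 pixels off the other two. I relied on the wrist camera and the contact forces instead.

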